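# Clear the check weights off the balance and load the crucible

### The arm

A 6-joint arm with a two-finger parallel gripper is mounted at the origin on a cart in front of the work surface, level with it; the furniture and walls round the work are solid. World frame = base frame: x ahead of the robot, y to its left, z up, the work surface at z = 0. Lengths are in m, angles in rad, forces in N, time in s.
With the tool pointing down it reaches from about 0.3 to 0.85 m from the base axis. Payload 5.4 kg.
Tool frame: the origin (TCP) lies midway between the tips of the shut fingers; the grasp point (between the pads) lies 19 mm behind it; z points along the fingers, y is the direction in which the jaws open and shut (so a half turn about z gives the same grasp; the last joint's range is limited). The gripper opens to 85 mm and grips with 20 to 120 N. Pads are 22 mm wide; open, the fingers measure 114 mm over their backs; the gripper's body (76 mm by 85 mm) begins 54 mm behind the grasp point. The pads swing forward as they close: fully open they stand 13 mm farther back than shut.
Start: joints at [-1.315, 0.158, 1.597, -0, 1.386, -0.21], TCP at [0.258, -0.514, 0.231] pointing down, gripper open.
Joint ranges: [-2.91, 2.91], [-0.94, 2.29], [0.18, 2.7], [-1.29, 4.43], [0.17, 2.64], [-3, 3]. Speed limits (rad/s): [2.57, 2.57, 3.14, 3.14, 3.14, 3.14].

### API

Orientations are given as a unit quaternion [w, x, y, z].
In Python, from station import status, vision, arm gives the robot as it stands. The module is installed in compiled form; this text tells all that it offers.
- The arm moves only by the tool step_arm, never from a script. Its argument "rows" is one flat list of numbers, 7 for each row, row after row: the turn, a rotation vector about the tool's x, y, z in rad, then the shift along the tool's x, y, z in cm, then the closure, from 0 (fully open) to 1 (shut). In form: [rx, ry, rz, dx, dy, dz, fingers, rx, ry, rz, dx, dy, dz, fingers, ...]. A call has 1 to 12 rows; each row shifts and turns the pose as measured when the row begins, along the tool's axes as they then stand; what a row does not reach is not made up. A row lasts 1/10 s, in which the tool goes at most 50 mm and 8.59 degrees, less where a joint would pass 70% of its speed; a pose out of reach is approached as far as the arm can. A call with a gripper value outside its range is refused whole. The fingers move at their own pace and stop on an object; the grip force is fixed at half the most. Time passes only in rows, so rows that do not move let the fingers close. It gives the time, the measured TCP pose, the force and the opening at its end, in the units of the state.
- status.read_state(): the state, without advancing time (a new reading comes with each control period).
- vision.read_camera(name): name is "scene" or "top" or "wrist"; returns (picture, depth): 420x560x3 uint8, blue, green, red; 420x560 float32, m along the optical axis (not along the pixel's ray), 0 where there is no reading.
- vision.camera_model(name): a dict with "fx", "fy", "cx", "cy" (pixels), "eye" and "attitude" of the camera in the world; the wrist camera has in their place "T_tool_cam" (4x4, takes a point from camera to tool coordinates, whose origin is the TCP and whose axes are the flange's). Camera axes: x right, y up, looking along -z (the intrinsics and any distortion apply to the point x, -y, -z); pixel columns grow to the right and rows downward; lengths in m; the calibration is good to about 2 mm. A picture is of the moment at which its call begins: read the wrist's pose just before it. camera_model takes no time and is no camera call.
- arm.finish_job(): hands the job in, once; it reports no verdict.
The state is a dict: "clock": time; "joints": joint angles; "dq": joint speeds; "effort": joint torques, N m; "tcp_pos": TCP position; "tool_rot": TCP orientation; "wrist_force": force on the tool from outside, world axes, zero at the start; "ft_torque": the same for the moment, N m; "opening": opening from 0.0 (shut) to 1.0 (fully open).
Only numpy, scipy, OpenCV 4.12 (cv2) and the standard library are available. Lean on these libraries where they do the work, as an engineer would, in place of code of your own. Each camera call takes 0.05 s, during which the arm holds its last target.

### The job

The balance has been checked: take the stack of three brass weights off its pan and put each weight flat into its own wooden seat (large weight in the largest seat, medium in the middle-sized, small in the smallest). Only once all the weights are off the pan, stand the crucible that has a lid upright in the middle of the pan. Set everything down without dropping it, and leave the open crucible where it is.

Things in the scene. Friction and masses are not known exactly. Their poses are not given: they have to be found in the camera images.
- large_weight (a point): The large of three plain brass check weights: an upright solid disc with flat faces, 58 mm in diameter and 24 mm high, about 500 g. The point is its centre, half-way up; its z axis is the disc's axis. At the start it is the bottom one of the stack and stands on the balance pan; nothing but its own weight holds it.
- medium_weight (a point): The medium of three plain brass check weights: an upright solid disc with flat faces, 42 mm in diameter and 20 mm high, about 220 g. The point is its centre, half-way up; its z axis is the disc's axis. At the start it stands on the large weight; nothing but its own weight holds it.
- small_weight (a point): The small of three plain brass check weights: an upright solid disc with flat faces, 28 mm in diameter and 22 mm high, about 110 g. The point is its centre, half-way up; its z axis is the disc's axis. At the start it is the top one of the stack, on the medium weight; nothing but its own weight holds it.
- seat_large: Storage seat of the large weight, fixed: the largest of three round dishes of pale wood with a blue felt floor. Outside diameter 90 mm, inside 76 mm; the flat floor lies 6 mm above the worktop, the rim 11 mm above the worktop (5 mm above the floor). Origin at the centre of its underside, on the worktop (z = 0).
- seat_medium: Storage seat of the medium weight, fixed: the middle-sized of three round dishes of pale wood with a blue felt floor. Outside diameter 72 mm, inside 58 mm; the flat floor lies 6 mm above the worktop, the rim 11 mm above the worktop (5 mm above the floor). Origin at the centre of its underside, on the worktop (z = 0).
- seat_small: Storage seat of the small weight, fixed: the smallest of three round dishes of pale wood with a blue felt floor. Outside diameter 56 mm, inside 42 mm; the flat floor lies 6 mm above the worktop, the rim 11 mm above the worktop (5 mm above the floor). Origin at the centre of its underside, on the worktop (z = 0).
- pan (a point): Middle of the top face of the balance pan: a flat round steel plate 110 mm in diameter, its top 56 mm above the worktop, on the rear part of a fixed white top-loading balance (200 x 150 mm, housing 40 mm high, grey panel with a green-tinted display at the front, towards the robot). The pan does not move. x axis points to the back of the balance, z up.
- lidded_crucible (a point): White porcelain crucible closed by a lid with a small knob; it stands on the worktop. 43 mm high with the knob; the cup tapers from 24 mm diameter at the foot to 42 mm at the rim, 33 mm up. Lid and cup are one piece. About 60 g. The point is on its axis, 21.5 mm above its foot; its z axis is the cup's axis. Grip it across the rim from above.
- open_crucible (a point): White porcelain crucible without a lid (open, hollow), 33 mm high, 42 mm across the rim; it stands on the worktop and stays there. The point is on its axis, 16.5 mm above its foot.
Things that resemble listed ones, but are neither listed nor needed, are in the scene too. What is shaped like the part that bears large_weight but orange is not meant.

How it is judged:
By the outcome, as a careful person would: the job done as asked, in the order asked, and still so for the second after the job is handed in, with the robot touching nothing.
It also fails if it takes over 99 s, if anything falls off the work surface, if the arm or the gripper's body presses on something with over 40 N, if the wrist force passes 120 N, or if a joint passes its speed limit or range.

## Working session

There is one attempt and no reset: what is moved stays moved. The work goes in short steps, Python scripts to look and compute and a tool call to move; the robot and the scene stay as the last step left them, time stands still between calls to the robot, and variables do not carry over. Pictures are saved under pics/ and viewed, and the job is handed in when it is done.

Besides the shell and the picture viewer there is one more tool, called after "Emit:" as name(argument=value, ...) on one line, values as JSON. step_arm: Moves the arm, as the interface text tells. Its arguments: {"type":"object","properties":{"rows":{"type":"array"}},"required":["rows"]}

```bash
mkdir -p pics
python3 - <<'E'
from station import status, vision
import cv2, numpy as np
s=status.read_state(); print(s)
for n in ("scene","top","wrist"):
    im,d=vision.read_camera(n); cv2.imwrite(f"pics/{n}0.png",im); np.save(f"pics/{n}0.npy",d)
    print(n,vision.camera_model(n), (d>0).mean())
E
```

```text
{'clock': 0.0, 'joints': array([-1.31511261e+00,  1.59063546e-01,  1.59823922e+00, -2.93405908e-05,
        1.38621335e+00, -2.10078994e-01]), 'dq': array([-1.17434344e-03, -1.03480027e-03,  1.42536303e-03, -2.02398892e-05,
        1.38163524e-04, -2.40750087e-04]), 'effort': array([ 5.86482693e-04, -3.96004879e+01, -3.31426442e+01, -1.05031904e-04,
        8.32252612e-03,  3.67363953e-05]), 'tcp_pos': array([ 0.2580614 , -0.51315625,  0.23030526]), 'tool_rot': array([-9.61153370e-04,  9.73004395e-01,  2.30784580e-01, -3.63426088e-05]), 'wrist_force': array([-0.21170424,  1.07480858, -0.16757804]), 'ft_torque': array([-0.01176973, -0.02209901,  0.06850049]), 'opening': 1.0022128458921804}
scene {'fx': 524.5389781943462, 'fy': 524.5389781943462, 'cx': 283.43193216737245, 'cy': 208.07144014047006, 'eye': array([-0.26959317,  0.94827793,  0.87988405]), 'attitude': array([-0.29602218, -0.17042279,  0.4522482 ,  0.82389229])} 0.9959098639455782
top {'fx': 503.4253451119992, 'fy': 503.4253451119992, 'cx': 287.0762258768818, 'cy': 211.67878843537025, 'eye': array([0.36799657, 0.0127428 , 1.45236803]), 'attitude': array([ 0.71565685,  0.04811029, -0.04159937, -0.69555026])} 0.9960714285714286
wrist {'fx': 315.76490703678894, 'fy': 315.76490703678894, 'cx': 278.93331262134024, 'cy': 213.81744000132053, 'T_tool_cam': array([[-1.19802931e-03,  9.58480748e-01,  2.85154731e-01,
         7.27451186e-02],
       [ 9.99999266e-01,  1.09690242e-03,  5.14347316e-04,
         3.02289584e-04],
       [ 1.80205084e-04,  2.85155138e-01, -9.58481359e-01,
        -1.42944403e-01],
       [ 0.00000000e+00,  0.00000000e+00,  0.00000000e+00,
         1.00000000e+00]])} 0.9958630952380952
```

View pics/scene0.png

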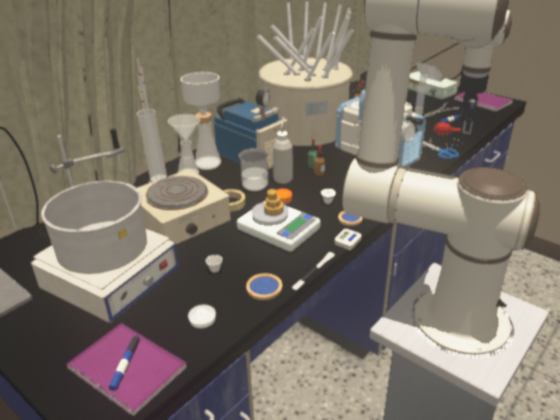

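View pics/top0.png

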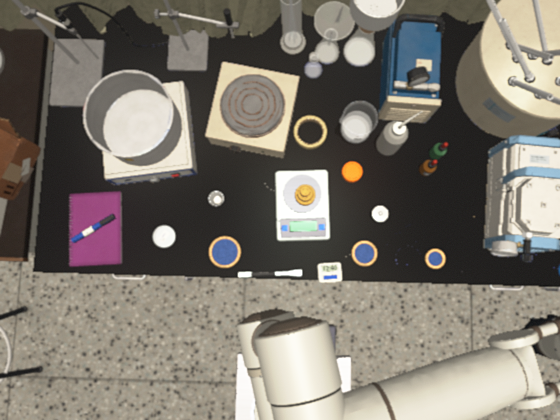

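View pics/wrist0.png

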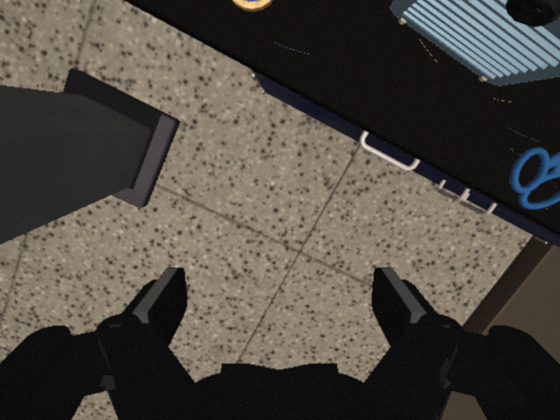

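The scene shows the stack on the balance at about (270,205), seats at (264,286), (349,218), and crucible candidates at (214,264) and (328,196). In the top view the stack is at (305,195) and the seats at (225,252), (365,253), (435,259). The small white things there are at (216,199), (380,214) and (164,236). The orange round thing at (352,172) is not meant. I'll measure these now and crop the crucibles.

```bash
cat > h.py <<'E'
import cv2, numpy as np
from station import status, vision
from scipy.spatial.transform import Rotation as R
def rot(q): return R.from_quat([q[1],q[2],q[3],q[0]]).as_matrix()
def campose(n,s=None):
    m=vision.camera_model(n)
    if n!="wrist": return m,rot(m["attitude"]),np.array(m["eye"])
    s=s or status.read_state(); Rt=rot(s["tool_rot"]); T=m["T_tool_cam"]
    return m,Rt@T[:3,:3],Rt@T[:3,3]+s["tcp_pos"]
def ray(n,u,v,s=None):
    m,Rc,e=campose(n,s); d=np.array([(u-m["cx"])/m["fx"],-(v-m["cy"])/m["fy"],-1.0]); return e,Rc@d
def onplane(n,u,v,z,s=None):
    e,d=ray(n,u,v,s); return e+d*(z-e[2])/d[2]
def cloud(n,d,s=None):
    m,Rc,e=campose(n,s); h,w=d.shape; u,v=np.meshgrid(np.arange(w),np.arange(h))
    P=np.stack([(u-m["cx"])/m["fx"]*d,-(v-m["cy"])/m["fy"]*d,-d],-1)
    return P@Rc.T+e
def two(a,b):  # closest pt of two rays
    (e,d),(f,g)=a,b; A=np.stack([d,-g],1); t=np.linalg.lstsq(A,f-e,rcond=None)[0]
    p,q=e+d*t[0],f+g*t[1]; return (p+q)/2,np.linalg.norm(p-q)
def proj(n,P,s=None):
    m,Rc,e=campose(n,s); c=Rc.T@(np.array(P)-e); return np.array([m["cx"]+m["fx"]*c[0]/-c[2], m["cy"]-m["fy"]*c[1]/-c[2]])
E
python3 - <<'E'
from h import *
d=np.load("pics/top0.npy"); im=cv2.imread("pics/top0.png"); P=cloud("top",d)
sc=cv2.imread("pics/scene0.png"); S=cloud("scene",np.load("pics/scene0.npy"))
for nm,(u,v) in dict(stack=(305,195),pan=(290,192),sl=(225,252),sm=(365,253),ss=(435,259),cA=(216,199),cB=(380,214),dish=(164,236),orange=(352,172),table=(250,220)).items(): print(nm,P[v,u].round(4), proj("scene",P[v,u]).round(0))
for nm,(u,v) in dict(stack=(271,196),sl=(264,286),sm=(350,218),cA=(214,264),cB=(328,196)).items(): print("scene",nm,S[v,u].round(4))
def crop(i,u,v,r=25,k=10): return cv2.resize(i[v-r:v+r,u-r:u+r],None,fx=k*25/r*.5,fy=k*25/r*.5,interpolation=cv2.INTER_CUBIC)
a=np.hstack([crop(im,216,199),crop(im,380,214),crop(im,305,195)]); b=np.hstack([crop(sc,214,264),crop(sc,328,196),crop(sc,271,205)])
cv2.imwrite("pics/crops.png",np.vstack([a,b]))
# blue felt
hsv=cv2.cvtColor(im,cv2.COLOR_BGR2HSV)
m=cv2.inRange(hsv,(100,80,40),(130,255,255))
for c in cv2.findContours(m,cv2.RETR_EXTERNAL,cv2.CHAIN_APPROX_NONE)[0]:
    if cv2.contourArea(c)>60:
        (x,y),(a,b),_=cv2.fitEllipse(c)
        if max(a,b)/min(a,b)<1.3: print((x,y),a,b,onplane("top",x,y,.006).round(4), "diam", a/503*1.446)
E
```

```text
stack [ 0.5841 -0.0192  0.1208] [275. 192.]
pan [0.6017 0.0216 0.0574] [262. 215.]
sl [0.4309 0.2039 0.0031] [265. 286.]
sm [ 0.4395 -0.1978  0.0053] [350. 217.]
ss [ 0.4281 -0.3975  0.0058] [388. 192.]
cA [ 5.847e-01  2.375e-01 -3.000e-04] [213. 270.]
cB [ 0.5486 -0.2337  0.0415] [329. 191.]
dish [0.471  0.3788 0.0166] [202. 313.]
orange [ 0.6704 -0.1552  0.0257] [283. 193.]
table [ 0.5259  0.1358 -0.0006] [255. 260.]
scene stack [ 0.5881 -0.0054  0.1138]
scene sl [0.4307 0.2063 0.0061]
scene sm [ 0.4371 -0.1919  0.0055]
scene cA [0.5925 0.2257 0.0081]
scene cB [ 0.5427 -0.2235  0.0289]
(434.6565856933594, 258.3275146484375) 11.316937446594238 12.055085182189941 [ 0.4299 -0.3965  0.006 ] diam 0.03253338279875799
(364.0338134765625, 252.9815673828125) 16.64466094970703 17.64342498779297 [ 0.4394 -0.1949  0.006 ] diam 0.04784926388325322
(224.3705596923828, 251.5318603515625) 23.241796493530273 23.846004486083984 [0.4321 0.2053 0.006 ] diam 0.0668143891245423
```

View pics/crops.png

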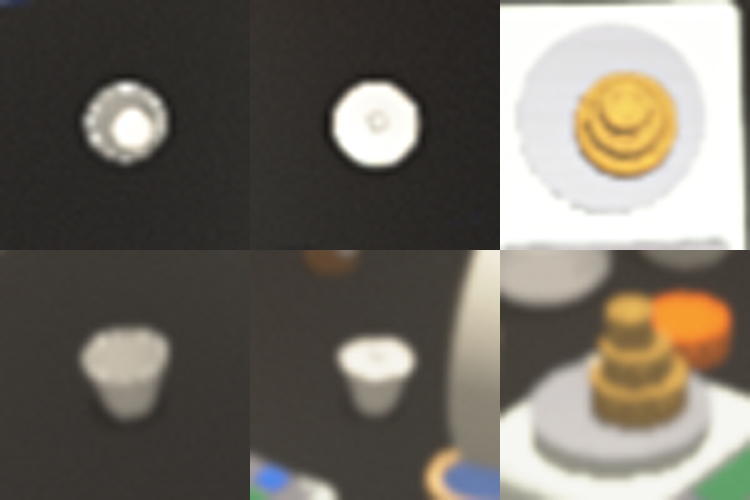

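The crucible candidates in the top view are (380,214) and (216,199). The one at (380,214) is lidded: it has a solid white top with a knob, and its top stands 41 mm high. The one at (216,199) is a hollow cup, so it is the open crucible and stays. The stack sits off-centre on the pan. Now I'll turn the tool square and move above the stack.

Emit:
step_arm(rows=[0, 0, 0.117, 0, 0, -0.5, 0, 0, 0, 0.117, 0, 0, -0.5, 0, 0, 0, 0.117, 0, 0, -0.5, 0, 0, 0, 0.117, 0, 0, -0.5, 0, 0, 0, 0, 2, -3.3, 0, 0, 0, 0, 0, 2, -4, 0, 0, 0, 0, 0, 2, -4, 0, 0, 0, 0, 0, 2, -4, 0, 0, 0, 0, 0, 2, -4, 0, 0, 0, 0, 0, 2, -4, 0, 0, 0, 0, 0, 2, -4, 0, 0, 0, 0, 0, 2, -4, 0, 0])

```text
clock: 1.35
tcp_pos: [0.4273, -0.1955, 0.248]
tool_rot: [-0.004, 1.0, -0.017, -0.001]
wrist_force: [1.4, 0.2, -0.5]
opening: 0.996
```

Emit:
step_arm(rows=[0, 0, -0.034, 2.5, -3.5, 0, 0, 0, 0, 0, 2.5, -3.5, 0, 0, 0, 0, 0, 2.5, -3.5, 0, 0, 0, 0, 0, 2.5, -3.5, 0, 0, 0, 0, 0, 1.5, -2, 0, 0, 0, 0, 0, 0, 0, 0, 0])

```text
clock: 1.95
tcp_pos: [0.5472, -0.023, 0.2475]
tool_rot: [-0.004, 1.0, 0.004, -0.002]
wrist_force: [0.1, -0.4, 0.2]
opening: 0.997
```

Run:
```python
from h import *
s=status.read_state(); im,d=vision.read_camera("wrist"); print(s["tcp_pos"],s["tool_rot"],s["joints"].round(2)); cv2.imwrite("pics/w1.png",im); np.save("pics/w1.npy",d)
```

```text
[ 0.54715325 -0.02300687  0.24753099] [-0.00424939  0.99997992  0.00440458 -0.00164635] [-0.27  0.08  1.65  0.01  1.42  1.29]
```

View pics/w1.png

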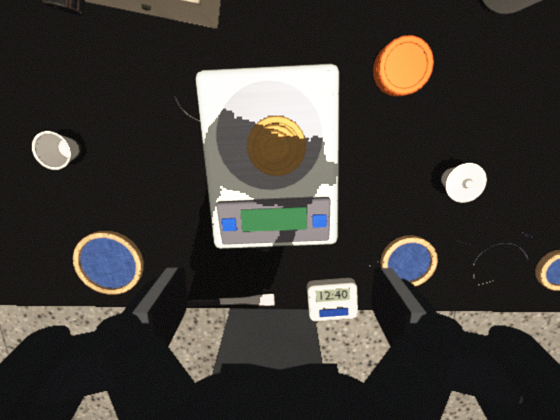

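The wrist view shows the stack at (277,143), partly in the arm's shadow. The pan is at (270,135), the open crucible at (55,150) and the lidded one, with its knob, at (467,182). The seats are at (107,262), (410,262) and, cut off at the picture's edge, (555,272). I'll measure from this view and compare with the top view.

Run:
```python
from h import *
s=dict(tcp_pos=np.array([ 0.54715325,-0.02300687,0.24753099]),tool_rot=np.array([-0.00424939,0.99997992,0.00440458,-0.00164635]))
W=cloud("wrist",np.load("pics/w1.npy"),s); T=cloud("top",np.load("pics/top0.npy")); S=cloud("scene",np.load("pics/scene0.npy"))
def circ(P):
    P=P.reshape(-1,3)[:,:2].astype(np.float32); (x,y),r=cv2.minEnclosingCircle(P); return np.round([x,y,2*r,len(P)],4), np.median(P,0)
for nm,C in (("wrist",W),("top",T),("scene",S)):
    near=(np.hypot(C[...,0]-.585,C[...,1]+.015)<.08)
    print(nm)
    for lab,lo,hi in (("small",.116,.13),("med",.094,.106),("large",.074,.086),("pan",.051,.062)):
        m=near&(C[...,2]>lo)&(C[...,2]<hi)
        if lab!="pan": m&=np.hypot(C[...,0]-.585,C[...,1]+.015)<.045
        m=cv2.morphologyEx(m.astype(np.uint8),cv2.MORPH_OPEN,np.ones((2,2)))>0
        if m.sum()>3: print(lab,circ(C[m]),"z",np.median(C[m][:,2]).round(4))
    for lab,(x,y) in dict(lid=(.547,-.232),open=(.587,.235),sl=(.432,.205),sm=(.439,-.195),ss=(.43,-.397)).items():
        near=np.hypot(C[...,0]-x,C[...,1]-y)<.06
        m=near&(C[...,2]>(.024 if lab in("lid","open") else .0085))&(C[...,2]<.05)
        m=cv2.morphologyEx(m.astype(np.uint8),cv2.MORPH_OPEN,np.ones((2,2)))>0
        if m.sum()>3: print(lab,circ(C[m]),"z",np.median(C[m][:,2]).round(4),np.percentile(C[m][:,2],98).round(4))
```

```text
wrist
small (array([ 6.011e-01, -1.770e-02,  4.100e-02,  8.640e+02]), array([ 0.5976956 , -0.01747235], dtype=float32)) z 0.1218
med (array([ 5.958e-01, -1.890e-02,  5.060e-02,  7.920e+02]), array([ 0.59323454, -0.02161167], dtype=float32)) z 0.1
large (array([ 5.923e-01, -1.910e-02,  6.170e-02,  1.151e+03]), array([ 0.60161203, -0.02302559], dtype=float32)) z 0.08
pan (array([ 5.993e-01, -1.200e-02,  1.146e-01,  6.308e+03]), array([ 0.61553234, -0.00317685], dtype=float32)) z 0.0563
lid (array([ 5.486e-01, -2.450e-01,  7.150e-02,  1.249e+03]), array([ 0.55281526, -0.23205951], dtype=float32)) z 0.0359 0.0421
open (array([5.925e-01, 1.251e-01, 3.036e-01, 6.020e+02]), array([0.58358747, 0.24563444], dtype=float32)) z 0.0299 0.0348
sl (array([5.059e-01, 1.087e-01, 3.508e-01, 9.990e+02]), array([0.43615654, 0.20809455], dtype=float32)) z 0.0107 0.0126
sm (array([ 4.852e-01, -1.478e-01,  2.163e-01,  5.760e+02]), array([ 0.45337617, -0.20665619], dtype=float32)) z 0.0105 0.0125
ss (array([ 5.087e-01, -2.164e-01,  4.454e-01,  2.660e+02]), array([ 0.42688143, -0.3780278 ], dtype=float32)) z
[... 1338 characters left out ...]
5.884e-01, -2.570e-02,  7.330e-02,  9.500e+01]), array([ 0.5742159 , -0.00504279], dtype=float32)) z 0.0774
pan (array([1.876e-01, 4.607e-01, 1.337e+00, 3.770e+02]), array([0.58243316, 0.00863218], dtype=float32)) z 0.0541
lid (array([ 5.513e-01, -2.502e-01,  8.640e-02,  9.600e+01]), array([ 0.5443869 , -0.22696051], dtype=float32)) z 0.0337 0.039
open (array([5.888e-01, 2.223e-01, 7.310e-02, 7.400e+01]), array([0.5880034 , 0.22897348], dtype=float32)) z 0.0249 0.0317
sl (array([ 0.4249,  0.206 ,  0.0938, 39.    ]), array([0.4019271 , 0.21547072], dtype=float32)) z 0.0084 0.0125
sm (array([ 0.4634, -0.1797,  0.008 ,  4.    ]), array([ 0.46321678, -0.17911193], dtype=float32)) z 0.0071 0.0097
```

```bash
cat >> h.py <<'E'
def delta(target,yaw=0.0):
    s=status.read_state(); Rt=rot(s["tool_rot"]); 
    Rd=R.from_euler("z",yaw).as_matrix()@np.diag([1,-1,-1.])
    rv=R.from_matrix(Rt.T@Rd).as_rotvec(); sh=Rt.T@(np.array(target)-s["tcp_pos"])*100
    print("t",round(s["clock"],2),"tcp",s["tcp_pos"].round(4),"turn",rv.round(3),"shift cm",sh.round(2),"open",round(s["opening"],3),"F",s["wrist_force"].round(1))
def shot(name):
    s=status.read_state(); im,d=vision.read_camera("wrist"); cv2.imwrite(f"pics/{name}.png",im); np.save(f"pics/{name}.npy",d)
    np.savez(f"pics/{name}_s.npz",tcp_pos=s["tcp_pos"],tool_rot=s["tool_rot"])
    return im,d,dict(tcp_pos=s["tcp_pos"],tool_rot=s["tool_rot"])
E
python3 -c "
from h import *
delta([.59,-.02,.19])"
```

```text
t 2.0 tcp [ 0.5464 -0.0241  0.2474] turn [-0.008  0.004  0.008] shift cm [ 4.38 -0.33  5.72] open 1.001 F [-0.2  0.1 -0.8]
```

Emit:
step_arm(rows=[-0.008, 0.004, 0.008, 2, -0.3, 2.8, 0, 0, 0, 0, 2.2, 0, 2.8, 0, 0, 0, 0, 0, 0, 0, 0, 0, 0, 0, 0, 0, 0, 0])

```text
clock: 2.4
tcp_pos: [0.5882, -0.0245, 0.1903]
tool_rot: [0.001, 1.0, -0.002, -0.0]
wrist_force: [-0.1, -0.0, 0.7]
opening: 0.998
```

Run:
```python
from h import *
im,d,s=shot("w2"); delta([.59,-.02,.19]); print(s)
```

```text
t 2.45 tcp [ 0.5878 -0.0245  0.19  ] turn [ 0.002  0.001 -0.003] shift cm [ 0.22 -0.45  0.  ] open 1.0 F [-0.4 -0.5 -0.2]
{'tcp_pos': array([ 0.58816768, -0.02447916,  0.1902615 ]), 'tool_rot': array([ 1.22209542e-03,  9.99997892e-01, -1.64687354e-03, -1.04623818e-04])}
```

View pics/w2.png

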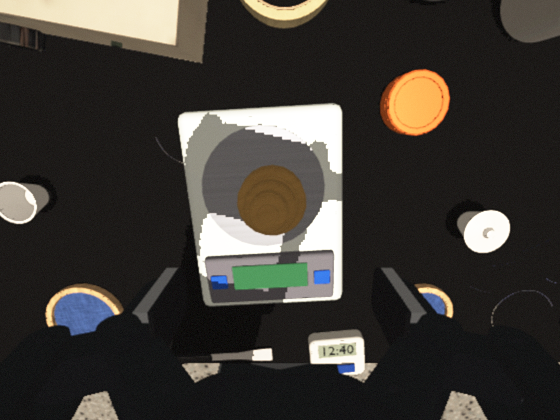

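```bash
python3 - <<'E'
from h import *
def load(n): 
    z=np.load(f"pics/{n}_s.npz"); return cv2.imread(f"pics/{n}.png"),np.load(f"pics/{n}.npy"),dict(tcp_pos=z["tcp_pos"],tool_rot=z["tool_rot"])
im,d,s=load("w2"); C=cloud("wrist",d,s)
g=np.hypot(C[...,0]-.593,C[...,1]+.02)<.06
for lab,lo,hi in (("small",.117,.128),("med",.0965,.104),("large",.0765,.084),("pan",.053,.06)):
    m=(g&(C[...,2]>lo)&(C[...,2]<hi)).astype(np.uint8)
    m=cv2.morphologyEx(m,cv2.MORPH_OPEN,np.ones((3,3)))
    z=np.median(C[m>0][:,2])
    c=max(cv2.findContours(m,cv2.RETR_EXTERNAL,cv2.CHAIN_APPROX_NONE)[0],key=cv2.contourArea)
    (x,y),ab,_=cv2.fitEllipse(c); print(lab,(round(x,1),round(y,1)),ab,"z",z.round(4),onplane("wrist",x,y,z,s).round(4))
E
python3 - <<'E'
import cv2
im=cv2.imread("pics/w2.png")[150:260,190:340]
cv2.imwrite("pics/w2c.png",cv2.convertScaleAbs(cv2.resize(im,None,fx=5,fy=5,interpolation=cv2.INTER_CUBIC),alpha=1.8))
E
```

```text
small (267.4, 212.9) (37.5948600769043, 38.5054931640625) z 0.1217 [ 0.5988 -0.0167  0.1217]
med (268.8, 208.6) (48.92879867553711, 49.33475875854492) z 0.1 [ 0.5958 -0.0171  0.1   ]
large (270.6, 202.2) (63.590362548828125, 64.35742950439453) z 0.0799 [ 0.5957 -0.0179  0.0799]
pan (265.7, 187.9) (110.94721221923828, 119.7811279296875) z 0.0562 [ 0.6028 -0.0131  0.0562]
```

View pics/w2c.png

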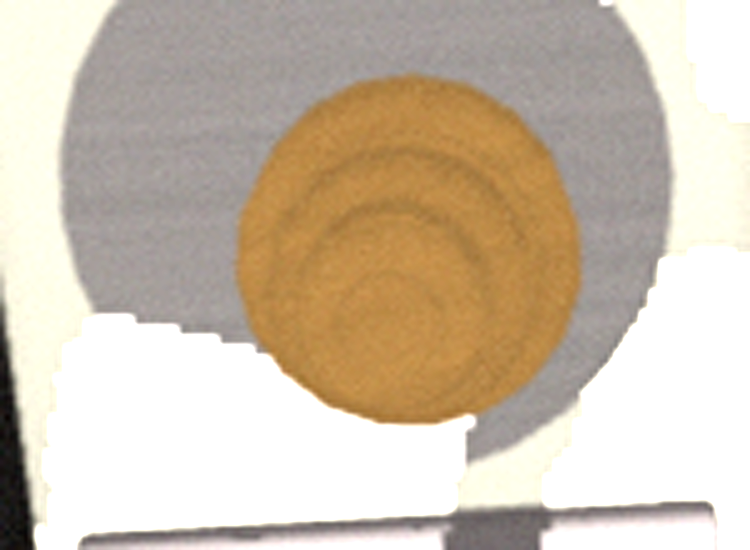

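The weights' centres all lie within 3 mm of (0.597, -0.017), with tops at 0.122, 0.100 and 0.080. Next I'll grasp the small weight, keeping the tips about 8 mm above its base so the fingers clear the seat rim.

Emit:
step_arm(rows=[0, 0, 0, 1, -0.75, 1.5, 0, 0, 0, 0, 0, 0, 3, 0, 0, 0, 0, 0, 0, 2.7, 0, 0, 0, 0, 0, 0, 1, 0, 0, 0, 0, 0, 0, 0, 0])

```text
clock: 2.95
tcp_pos: [0.5999, -0.0214, 0.1145]
tool_rot: [0.003, 1.0, -0.004, 0.006]
wrist_force: [-0.4, -0.5, 0.6]
opening: 0.997
```

Run:
```python
from h import *
shot("w3"); delta([.598,-.017,.108])
```

```text
t 3.0 tcp [ 0.6005 -0.0215  0.1154] turn [ 0.007 -0.013 -0.008] shift cm [-0.26 -0.45  0.73] open 1.001 F [-0.7 -0.7  0.5]
```

View pics/w3.png

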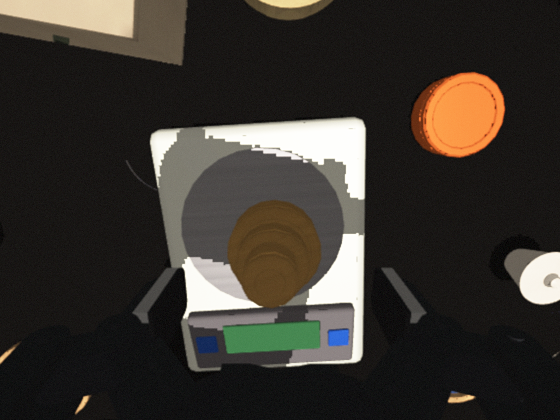

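The small weight's top is at (268,280), between the open fingers and about 5 mm left of the middle. I'll correct that, go down and close.

Emit:
step_arm(rows=[0.007, -0.013, -0.008, -0.25, -0.45, 0.7, 0, 0, 0, 0, 0, 0, 0, 0.5, 0, 0, 0, 0, 0, 0, 0.8, 0, 0, 0, 0, 0, 0, 1, 0, 0, 0, 0, 0, 0, 1, 0, 0, 0, 0, 0, 0, 1, 0, 0, 0, 0, 0, 0, 1])

```text
clock: 3.7
tcp_pos: [0.6013, -0.0175, 0.1142]
tool_rot: [0.001, 1.0, 0.001, 0.004]
wrist_force: [0.7, 0.0, -1.4]
opening: 0.289
```

Run:
```python
from h import *
shot("w4"); delta([.598,-.017,.108])
```

```text
t 3.75 tcp [ 0.6013 -0.0175  0.1141] turn [ 0.001 -0.008  0.001] shift cm [-0.33 -0.05  0.61] open 0.29 F [0.8 0.4 0.7]
```

View pics/w4.png

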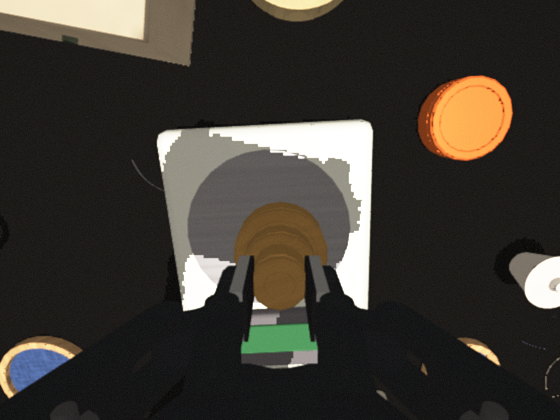

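Opening 0.289 says it is held, but the tips overlap the weight by only 8 mm. I'll reopen a little, go down 6 mm and close again.

Emit:
step_arm(rows=[0, 0, 0, 0, 0, 0, 0.45, 0, 0, 0, -0.3, 0, 0.3, 0.45, 0, -0.008, 0, 0, 0, 0.4, 0.45, 0, 0, 0, 0, 0, 0, 0.45])

```text
clock: 4.15
tcp_pos: [0.5977, -0.0175, 0.1061]
tool_rot: [0.0, 1.0, 0.0, -0.001]
wrist_force: [-0.4, -0.1, -0.8]
opening: 0.545
```

Run:
```python
from h import *
delta([.598,-.017,.108])
```

```text
t 4.15 tcp [ 0.5977 -0.0175  0.1061] turn [0.001 0.001 0.001] shift cm [ 0.03 -0.05 -0.19] open 0.545 F [-0.4 -0.1 -0.8]
```

Emit:
step_arm(rows=[0, 0, 0, 0, 0, -0.2, 0.8, 0, 0, 0, 0, 0, 0, 1, 0, 0, 0, 0, 0, 0, 1, 0, 0, 0, 0, 0, 0, 1, 0, 0, 0, 0, 0, 0, 1])

```text
clock: 4.65
tcp_pos: [0.5979, -0.0176, 0.1084]
tool_rot: [0.0, 1.0, 0.0, -0.001]
wrist_force: [0.4, 0.4, -0.6]
opening: 0.301
```

Run:
```python
from h import *
delta([.43,-.3965,.2])
```

```text
t 4.65 tcp [ 0.5979 -0.0176  0.1084] turn [0.001 0.001 0.001] shift cm [-16.84  37.89  -9.1 ] open 0.301 F [ 0.4  0.4 -0.6]
```

Emit:
step_arm(rows=[0, 0, 0, 0, 0, -1.5, 1, 0, 0, 0, 0, 0, -3, 1, 0, 0, 0, 0, 0, -3, 1, 0, 0, 0, -1.5, 3, -1.5, 1, 0, 0, 0, -2, 4.5, 0, 1, 0, 0, 0, -2, 4.5, 0, 1, 0, 0, 0, -2, 4.5, 0, 1, 0, 0, 0, -2, 4.5, 0, 1, 0, 0, 0, -2, 4.5, 0, 1, 0, 0, 0, -2, 4.5, 0, 1, 0, 0, 0, -1.5, 4, 0, 1, 0, 0, 0, -0.5, 1, 0, 1])

```text
clock: 5.85
tcp_pos: [0.4418, -0.3769, 0.2162]
tool_rot: [0.005, 1.0, 0.004, 0.004]
wrist_force: [0.0, 0.9, -0.4]
opening: 0.297
```

Run:
```python
from h import *
shot("w5"); delta([.432,-.393,.12])
```

```text
t 5.9 tcp [ 0.4417 -0.3769  0.2163] turn [ 0.01  -0.008  0.008] shift cm [-1.06  1.51  9.63] open 0.297 F [-1.7  0.2 -1.5]
```

View pics/w5.png

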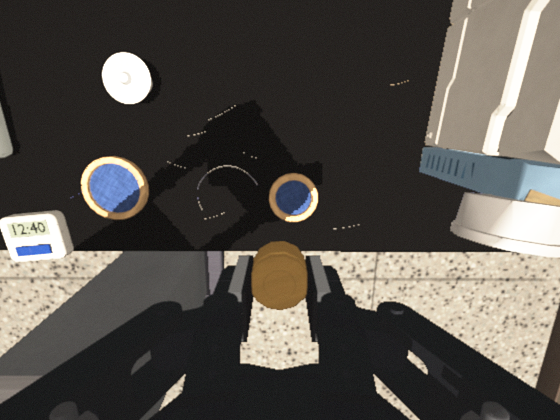

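The small weight is held at (280,275). The small seat is at (294,198), the medium seat at (115,188) and the lidded crucible at (127,78). I'll measure these.

```bash
cat >> h.py <<'E'
def load(n):
    z=np.load(f"pics/{n}_s.npz"); return cv2.imread(f"pics/{n}.png"),np.load(f"pics/{n}.npy"),dict(tcp_pos=z["tcp_pos"],tool_rot=z["tool_rot"])
def seats(n):
    im,d,s=load(n); C=cloud("wrist",d,s); hsv=cv2.cvtColor(im,cv2.COLOR_BGR2HSV)
    b=cv2.inRange(hsv,(105,90,25),(130,255,255)); b[(C[...,2]<-.01)|(C[...,2]>.02)]=0
    b=cv2.morphologyEx(b,cv2.MORPH_OPEN,np.ones((3,3)))
    for c in cv2.findContours(b,cv2.RETR_EXTERNAL,cv2.CHAIN_APPROX_NONE)[0]:
        if cv2.contourArea(c)<250: continue
        c=cv2.convexHull(c); m=np.zeros_like(b); cv2.drawContours(m,[c],-1,255,-1); z=np.median(C[cv2.erode(m,np.ones((5,5)))>0][:,2])
        (x,y),ab,_=cv2.fitEllipse(c)
        p=np.array([onplane("wrist",q[0][0],q[0][1],z,s)[:2] for q in c],np.float32); (X,Y),r=cv2.minEnclosingCircle(p)
        print("felt",(round(x),round(y)),"z",round(float(z),4),"ellipse c",onplane("wrist",x,y,z,s).round(4),"circ",round(X,4),round(Y,4),"diam",round(2*r,4))
        # rim: wood ring pixels by depth height
        cx,cy=onplane("wrist",x,y,z,s)[:2]
        g=(np.hypot(C[...,0]-cx,C[...,1]-cy)<r+.014)&(C[...,2]>.009)&(C[...,2]<.0125)
        if g.sum()>30: print("   rim",g.sum(),"z",np.median(C[g][:,2]).round(4),"box mid",((C[g][:,:2].min(0)+C[g][:,:2].max(0))/2).round(4),np.ptp(C[g][:,:2],axis=0).round(4))
def lid(n,x,y):
    im,d,s=load(n); C=cloud("wrist",d,s); g=(np.hypot(C[...,0]-x,C[...,1]-y)<.035)&(C[...,2]>.03)&(C[...,2]<.06)
    m=cv2.morphologyEx(g.astype(np.uint8),cv2.MORPH_OPEN,np.ones((3,3)))
    c=max(cv2.findContours(m,cv2.RETR_EXTERNAL,cv2.CHAIN_APPROX_NONE)[0],key=cv2.contourArea); (u,v),ab,_=cv2.fitEllipse(c); z=np.median(C[m>0][:,2])
    print("lid",(round(u),round(v)),ab,"z",round(float(z),4),"max",np.percentile(C[m>0][:,2],99).round(4),onplane("wrist",u,v,z,s).round(4))
E
python3 - <<'E'
from h import *
seats("w5"); lid("w5",.548,-.23); seats("w1"); lid("w2",.548,-.23)
E
```

```text
felt (293, 197) z 0.0061 ellipse c [ 0.4313 -0.3952  0.0061] circ 0.4306 -0.395 diam 0.0395
   rim 761 z 0.0109 box mid [ 0.4319 -0.3945] [0.0539 0.0536]
felt (114, 188) z 0.0063 ellipse c [ 0.4414 -0.1924  0.0063] circ 0.441 -0.1926 diam 0.0552
   rim 1091 z 0.011 box mid [ 0.442 -0.193] [0.071  0.0712]
lid (126, 77) (45.15388870239258, 52.04738235473633) z 0.0364 max 0.0432 [ 0.5536 -0.2333  0.0364]Traceback (most recent call last):
  File "<stdin>", line 2, in <module>
  File "h.py", line 35, in seats
    im,d,s=load(n); C=cloud("wrist",d,s); hsv=cv2.cvtColor(im,cv2.COLOR_BGR2HSV)
           ~~~~^^^
  File "h.py", line 33, in load
    z=np.load(f"pics/{n}_s.npz"); return cv2.imread(f"pics/{n}.png"),np.load(f"pics/{n}.npy"),dict(tcp_pos=z["tcp_pos"],tool_rot=z["tool_rot"])
    fid = stack.enter_context(open(os.fspath(file), "rb"))
                              ~~~~^^^^^^^^^^^^^^^^^^^^^^^
FileNotFoundError: [Errno 2] No such file or directory: 'pics/w1_s.npz'
```

Emit:
step_arm(rows=[0.01, -0.008, 0.008, -1, 1.8, 2, 1, 0, 0, 0, 0, 0, 4, 1, 0, 0, 0, 0, 0, 4, 1, 0, 0, 0, 0, 0, 4, 1, 0, 0, 0, 0, 0, 2, 1, 0, 0, 0, 0, 0, 0, 1])

```text
clock: 6.5
tcp_pos: [0.4375, -0.3928, 0.0579]
tool_rot: [0.002, 1.0, 0.001, 0.004]
wrist_force: [-0.0, 1.1, -0.2]
opening: 0.295
```

Run:
```python
from h import *
shot("w6");delta([.4315,-.395,.016])
im,d,s=load("w6"); C=cloud("wrist",d,s); m=(C[...,2]>s["tcp_pos"][2]+.008)&(C[...,2]<s["tcp_pos"][2]+.018)&(np.hypot(C[...,0]-.4315,C[...,1]+.395)<.02)
print("weight top",np.median(C[m],0)-s["tcp_pos"])
```

```text
t 6.55 tcp [ 0.4381 -0.3934  0.0593] turn [ 0.005 -0.008  0.003] shift cm [-0.7   0.13  4.33] open 0.295 F [-0.   0.7 -0.2]
weight top [ 0.00141374 -0.00017253  0.01340106]
```

View pics/w6.png

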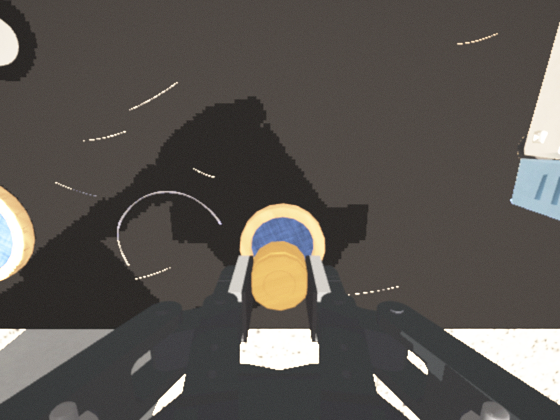

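The weight sits in the jaws with its base 8.6 mm below the TCP, and the seat is straight below at (283,240). Going down now.

Emit:
step_arm(rows=[0.005, -0.008, 0.003, -0.75, 0.15, 0, 1, 0, 0, 0, 0, 0, 1.5, 1, 0, 0, 0, 0, 0, 1.5, 1, 0, 0, 0, 0, 0, 0.7, 1, 0, 0, 0, 0, 0, 0.2, 1, 0, 0, 0, 0, 0, 0, 1])

```text
clock: 7.15
tcp_pos: [0.4335, -0.3976, 0.0234]
tool_rot: [0.004, 1.0, 0.001, 0.003]
wrist_force: [-0.2, -0.3, -1.8]
opening: 0.297
```

Run:
```python
from h import *
delta([.4305,-.395,.0147])
```

```text
t 7.15 tcp [ 0.4335 -0.3976  0.0234] turn [ 0.007 -0.006  0.001] shift cm [-0.31 -0.26  0.87] open 0.297 F [-0.2 -0.3 -1.8]
```

Emit:
step_arm(rows=[0.007, -0.006, 0.001, -0.3, -0.25, 0.3, 1, 0, 0, 0, 0, 0, 0.3, 1, 0, 0, 0, 0, 0, 0.1, 1, 0, 0, 0, 0, 0, 0, 1])

```text
clock: 7.55
tcp_pos: [0.4306, -0.3954, 0.0165]
tool_rot: [0.0, 1.0, -0.0, 0.0]
wrist_force: [0.4, -0.2, -1.1]
opening: 0.301
```

Run:
```python
from h import *
delta([.4305,-.395,.0147])
```

```text
t 7.55 tcp [ 0.4306 -0.3954  0.0165] turn [ 0.001 -0.    -0.   ] shift cm [-0.01 -0.04  0.18] open 0.301 F [ 0.4 -0.2 -1.1]
```

Emit:
step_arm(rows=[0, 0, 0, 0, 0, 0.1, 1, 0, 0, 0, 0, 0, 0.1, 1, 0, 0, 0, 0, 0, 0.05, 1, 0, 0, 0, 0, 0, 0, 1])

```text
clock: 7.95
tcp_pos: [0.431, -0.3958, 0.0145]
tool_rot: [0.001, 1.0, -0.0, 0.0]
wrist_force: [-0.8, 0.7, -0.9]
opening: 0.296
```

Emit:
step_arm(rows=[0, 0, 0, 0, 0, 0.1, 1, 0, 0, 0, 0, 0, 0, 1])

```text
clock: 8.15
tcp_pos: [0.4312, -0.396, 0.0146]
tool_rot: [0.001, 1.0, -0.0, 0.0]
wrist_force: [-0.3, 0.1, -2.2]
opening: 0.299
```

Run:
```python
from h import *
delta([.4305,-.395,.0147])
```

```text
t 8.15 tcp [ 0.4312 -0.396   0.0146] turn [ 0.002 -0.001 -0.   ] shift cm [-0.07 -0.1  -0.01] open 0.299 F [-0.3  0.1 -2.2]
```

Emit:
step_arm(rows=[0, 0, 0, 0, 0, 0.2, 1, 0, 0, 0, 0, 0, 0, 1])

```text
clock: 8.35
tcp_pos: [0.4317, -0.3966, 0.0148]
tool_rot: [0.001, 1.0, 0.0, 0.001]
wrist_force: [0.1, -0.8, -0.9]
opening: 0.299
```

The tool stays at the predicted contact height, z = 0.0147, when commanded lower, so the weight is on the floor. Releasing.

Emit:
step_arm(rows=[0, 0, 0, 0, 0, 0, 0.6, 0, 0, 0, 0, 0, 0, 0.5, 0, 0, 0, 0, 0, -0.5, 0.2, 0, 0, 0, 0, 0, -2, 0, 0, 0, 0, 0, 0, -4, 0, 0, 0, 0, 0, 0, -5, 0, 0, 0, 0, 0, 0, -4, 0])

```text
clock: 9.05
tcp_pos: [0.4282, -0.392, 0.1667]
tool_rot: [-0.005, 1.0, -0.0, -0.004]
wrist_force: [0.9, 0.2, 0.0]
opening: 1.0
```

Run:
```python
from h import *
shot("w7");delta([.59,-.019,.16])
```

```text
t 9.1 tcp [ 0.4308 -0.3953  0.1745] turn [-0.001  0.001  0.   ] shift cm [ 15.93 -37.62   1.47] open 0.998 F [ 3.4 -2.7  5.4]
```

View pics/w7.png

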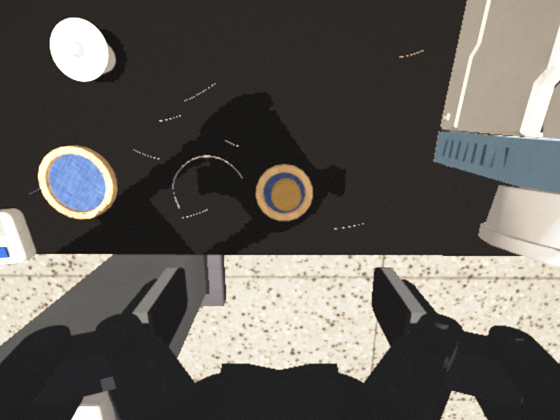

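The small weight lies flat in its seat at (287,193). Returning for the medium weight.

Emit:
step_arm(rows=[0, 0, 0, 2, -4.5, 0, 0, 0, 0, 0, 2, -4.5, 0, 0, 0, 0, 0, 2, -4.5, 0, 0, 0, 0, 0, 2, -4.5, 0, 0, 0, 0, 0, 2, -4.5, 0, 0, 0, 0, 0, 2, -4.5, 0, 0, 0, 0, 0, 2, -4.5, 0, 0, 0, 0, 0, 1.5, -4, 0, 0, 0, 0, 0, 0, 0, 0, 0])

```text
clock: 10.0
tcp_pos: [0.5931, -0.035, 0.1796]
tool_rot: [0.005, 1.0, -0.003, 0.006]
wrist_force: [-0.1, -1.0, -0.1]
opening: 1.0
```

```bash
cat >> h.py <<'E'
def discs(n,levels):
    im,d,s=load(n); C=cloud("wrist",d,s); g=np.hypot(C[...,0]-.596,C[...,1]+.018)<.065
    for lab,lo,hi in levels:
        m=(g&(C[...,2]>lo)&(C[...,2]<hi)).astype(np.uint8); m=cv2.morphologyEx(m,cv2.MORPH_OPEN,np.ones((3,3)))
        z=np.median(C[m>0][:,2]); c=max(cv2.findContours(m,cv2.RETR_EXTERNAL,cv2.CHAIN_APPROX_NONE)[0],key=cv2.contourArea)
        (x,y),ab,_=cv2.fitEllipse(c); print(lab,(round(x,1),round(y,1)),ab,"z",z.round(4),onplane("wrist",x,y,z,s).round(4))
E
python3 - <<'E'
from h import *
shot("w8"); discs("w8",(("med",.0965,.104),("large",.0765,.084),("pan",.053,.06))); delta([.596,-.018,.088])
E
```

```text
med (253.9, 219.7) (52.645469665527344, 54.94254684448242) z 0.0996 [ 0.5962 -0.0174  0.0996]
large (256.0, 213.4) (65.6534423828125, 66.69530487060547) z 0.0799 [ 0.5955 -0.0178  0.0799]
pan (248.4, 194.9) (122.14305114746094, 125.82946014404297) z 0.0562 [ 0.6055 -0.0101  0.0562]
t 10.05 tcp [ 0.5926 -0.0372  0.1796] turn [ 0.011 -0.011 -0.007] shift cm [ 0.22 -2.03  9.14] open 1.005 F [0.  0.2 0.2]
```

View pics/w8.png

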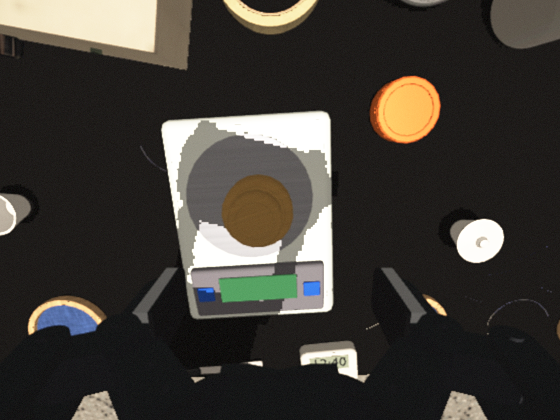

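The stack, now two weights, is at (257,212). Going down onto the medium weight.

Emit:
step_arm(rows=[0.011, -0.011, -0.007, 0.25, -2, 1, 0, 0, 0, 0, 0, 0, 3, 0, 0, 0, 0, 0, 0, 3, 0, 0, 0, 0, 0, 0, 1, 0.2, 0, 0, 0, 0, 0, 0, 0.2])

```text
clock: 10.55
tcp_pos: [0.596, -0.0221, 0.0988]
tool_rot: [0.002, 1.0, -0.002, 0.002]
wrist_force: [0.0, 0.9, 0.6]
opening: 0.801
```

Run:
```python
from h import *
delta([.596,-.0175,.086])
```

```text
t 10.55 tcp [ 0.596  -0.0221  0.0988] turn [ 0.003 -0.003 -0.004] shift cm [-0.   -0.47  1.27] open 0.801 F [0.  0.9 0.6]
```

Emit:
step_arm(rows=[0.003, -0.003, -0.004, 0, -0.45, 0.3, 0.2, 0, 0, 0, 0, 0, 0.5, 0.3, 0, 0, 0, 0, 0, 0.4, 0.3, 0, 0, 0, 0, 0, 0, 0.3])

```text
clock: 10.95
tcp_pos: [0.5983, -0.0195, 0.09]
tool_rot: [0.001, 1.0, -0.001, 0.003]
wrist_force: [-0.9, 0.4, -0.1]
opening: 0.7
```

Run:
```python
from h import *
delta([.596,-.0175,.086])
```

```text
t 10.95 tcp [ 0.5983 -0.0195  0.09  ] turn [ 0.002 -0.006 -0.001] shift cm [-0.23 -0.2   0.4 ] open 0.7 F [-0.9  0.4 -0.1]
```

Emit:
step_arm(rows=[0.002, -0.006, 0, -0.2, -0.2, 0.2, 0.35, 0, 0, 0, 0, 0, 0.2, 0.35, 0, 0, 0, 0, 0, 0, 0.6, 0, 0, 0, 0, 0, 0, 1, 0, 0, 0, 0, 0, 0, 1, 0, 0, 0, 0, 0, 0, 1, 0, 0, 0, 0, 0, 0, 1])

```text
clock: 11.65
tcp_pos: [0.5973, -0.0175, 0.0874]
tool_rot: [0.0, 1.0, -0.0, 0.001]
wrist_force: [0.2, -0.0, 1.0]
opening: 0.463
```

Run:
```python
from h import *
delta([.596,-.0175,.086])
```

```text
t 11.65 tcp [ 0.5973 -0.0175  0.0874] turn [ 0.    -0.002 -0.001] shift cm [-0.13 -0.    0.14] open 0.463 F [ 0.2 -0.   1. ]
```

Emit:
step_arm(rows=[0, 0, 0, 0, 0, -1, 1, 0, 0, 0, 0, 0, -2, 1, 0, 0, 0, 0, 0, -3, 1, 0, 0, 0, -2, 2, -2, 1, 0, 0, 0, -3.5, 3.5, 0, 1, 0, 0, 0, -3.5, 3.5, 0, 1, 0, 0, 0, -3.5, 3.5, 0, 1, 0, 0, 0, -2, 3.5, 0, 1, 0, 0, 0, -1, 1.5, 0, 1, 0, 0, 0, 0, 0, 0, 1])

```text
clock: 12.65
tcp_pos: [0.4361, -0.1967, 0.1732]
tool_rot: [0.001, 1.0, 0.001, 0.001]
wrist_force: [0.6, 0.1, -1.6]
opening: 0.462
```

Run:
```python
from h import *
shot("w9"); delta([.4415,-.193,.05]); seats("w9"); lid("w9",.553,-.232)
im,d,s=load("w9"); C=cloud("wrist",d,s); m=(C[...,2]>s["tcp_pos"][2]+.006)&(C[...,2]<s["tcp_pos"][2]+.018)&(np.hypot(C[...,0]-s["tcp_pos"][0],C[...,1]-s["tcp_pos"][1])<.025)
print("weight top",np.median(C[m],0)-s["tcp_pos"])
```

```text
t 12.7 tcp [ 0.4368 -0.196   0.1732] turn [ 0.002 -0.003  0.003] shift cm [ 0.44 -0.32 12.32] open 0.46 F [-0.1 -0.3 -1.5]
felt (474, 201) z 0.0142 ellipse c [ 0.433  -0.39    0.0142] circ 0.4325 -0.391 diam 0.0388
   rim 905 z 0.0107 box mid [ 0.4316 -0.3941] [0.0547 0.0557]
felt (275, 190) z 0.0062 ellipse c [ 0.4415 -0.1933  0.0062] circ 0.4408 -0.1932 diam 0.0555
   rim 1359 z 0.0109 box mid [ 0.4416 -0.1928] [0.071  0.0706]
lid (323, 63) (53.673133850097656, 59.65669250488281) z 0.0363 max 0.043 [ 0.5533 -0.2326  0.0363]
weight top [ 0.00080651 -0.00014663  0.01219068]
```

View pics/w9.png

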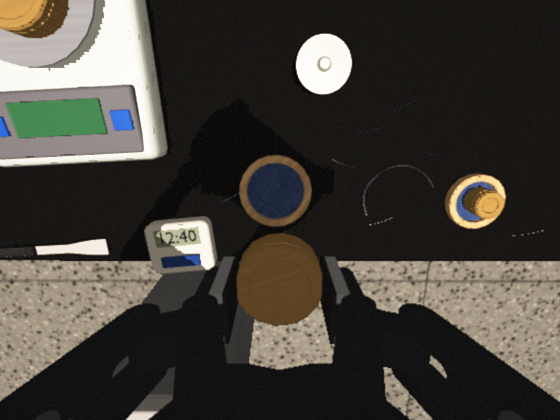

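The medium weight is held at (279,280) and its seat is at (275,190). The small weight stands in its seat at (483,204). Going down to the medium seat.

Emit:
step_arm(rows=[0.002, -0.003, 0.003, 0.4, -0.3, 2, 1, 0, 0, 0, 0, 0, 4, 1, 0, 0, 0, 0, 0, 4, 1, 0, 0, 0, 0, 0, 2.5, 1, 0, 0, 0, 0, 0, 1.2, 1, 0, 0, 0, 0, 0, 0.5, 1, 0, 0, 0, 0, 0, 0, 1])

```text
clock: 13.4
tcp_pos: [0.448, -0.1889, 0.0306]
tool_rot: [0.001, 1.0, 0.003, 0.004]
wrist_force: [-0.2, -0.2, -1.7]
opening: 0.457
```

Run:
```python
from h import *
delta([.441,-.193,.0138])
```

```text
t 13.4 tcp [ 0.448  -0.1889  0.0306] turn [ 0.002 -0.007  0.007] shift cm [-0.71  0.4   1.67] open 0.457 F [-0.2 -0.2 -1.7]
```

Emit:
step_arm(rows=[0.002, -0.007, 0.007, -0.7, 0.4, 0.3, 1, 0, 0, 0, 0, 0, 0.6, 1, 0, 0, 0, 0, 0, 0.4, 1, 0, 0, 0, 0, 0, 0, 1])

```text
clock: 13.8
tcp_pos: [0.4435, -0.1953, 0.0205]
tool_rot: [0.002, 1.0, -0.0, 0.003]
wrist_force: [-0.1, 0.4, -2.2]
opening: 0.46
```

Run:
```python
from h import *
delta([.441,-.193,.0138])
```

```text
t 13.8 tcp [ 0.4435 -0.1953  0.0205] turn [ 0.004 -0.006 -0.001] shift cm [-0.25 -0.23  0.67] open 0.46 F [-0.1  0.4 -2.2]
```

Emit:
step_arm(rows=[0.004, -0.006, 0, -0.25, -0.2, 0.2, 1, 0, 0, 0, 0, 0, 0.2, 1, 0, 0, 0, 0, 0, 0.1, 1, 0, 0, 0, 0, 0, 0, 1])

```text
clock: 14.2
tcp_pos: [0.4413, -0.1936, 0.0157]
tool_rot: [0.0, 1.0, -0.001, 0.0]
wrist_force: [0.0, -0.2, -2.0]
opening: 0.463
```

Run:
```python
from h import *
delta([.441,-.193,.0138])
```

```text
t 14.2 tcp [ 0.4413 -0.1936  0.0157] turn [ 0.001 -0.001 -0.001] shift cm [-0.03 -0.06  0.19] open 0.463 F [ 0.  -0.2 -2. ]
```

Emit:
step_arm(rows=[0, 0, 0, 0, 0, 0.1, 1, 0, 0, 0, 0, 0, 0.1, 1, 0, 0, 0, 0, 0, 0.1, 1, 0, 0, 0, 0, 0, 0.1, 1])

```text
clock: 14.6
tcp_pos: [0.4415, -0.1938, 0.0133]
tool_rot: [0.0, 1.0, -0.0, -0.0]
wrist_force: [-5.3, 3.7, 14.3]
opening: 0.462
```

Emit:
step_arm(rows=[0, 0, 0, 0, 0, 0.1, 1, 0, 0, 0, 0, 0, 0, 1])

```text
clock: 14.8
tcp_pos: [0.4417, -0.1939, 0.0137]
tool_rot: [0.0, 1.0, -0.0, -0.0]
wrist_force: [0.6, 0.2, -2.3]
opening: 0.463
```

A contact force of 14 N showed at z = 0.0133, so the weight is at the floor. Releasing.

Emit:
step_arm(rows=[0, 0, 0, 0, 0, 0.05, 1, 0, 0, 0, 0, 0, 0, 0.4, 0, 0, 0, 0, 0, 0, 0.3, 0, 0, 0, 0, 0, -0.5, 0.1, 0, 0, 0, 0, 0, -2, 0, 0, 0, 0, 0, 0, -4, 0, 0, 0, 0, 0, 0, -5, 0, 0, 0, 0, 0, 0, -3, 0])

```text
clock: 15.6
tcp_pos: [0.4391, -0.1918, 0.1593]
tool_rot: [-0.003, 1.0, -0.0, -0.004]
wrist_force: [0.4, -0.6, -0.0]
opening: 0.996
```

Run:
```python
from h import *
shot("w10");delta([.59,-.019,.16])
```

```text
t 15.65 tcp [ 0.4413 -0.1934  0.1638] turn [-0.001  0.003 -0.   ] shift cm [ 14.87 -17.45   0.36] open 0.998 F [ 3.8 -1.7  3.4]
```

View pics/w10.png

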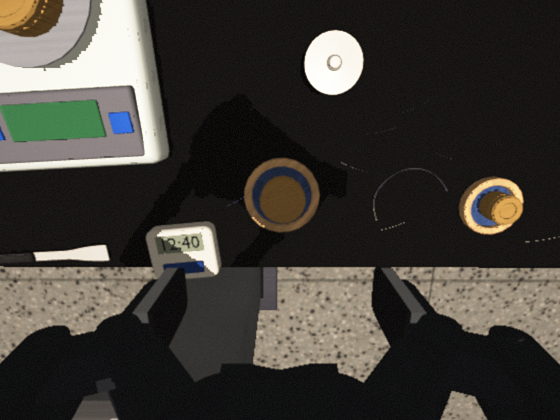

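The medium weight lies flat in its seat at (282,198). Going on to the large one.

Emit:
step_arm(rows=[0, 0, 0, 3, -3.5, 0, 0, 0, 0, 0, 3, -3.5, 0, 0, 0, 0, 0, 3, -3.5, 0, 0, 0, 0, 0, 3, -3.5, 0, 0, 0, 0, 0, 2.5, -3, 0, 0, 0, 0, 0, 0, 0, 0, 0])

```text
clock: 16.25
tcp_pos: [0.595, -0.0208, 0.1697]
tool_rot: [0.003, 1.0, -0.003, 0.005]
wrist_force: [-0.7, -0.1, -0.2]
opening: 1.003
```

Run:
```python
from h import *
shot("w11"); discs("w11",(("large",.0765,.084),("pan",.053,.06))); delta([.5955,-.018,.062])
```

```text
large (274.8, 217.4) (70.17218780517578, 73.1048355102539) z 0.0795 [ 0.5964 -0.0182  0.0795]
pan (265.5, 199.1) (126.12741088867188, 129.88417053222656) z 0.0562 [ 0.6055 -0.0102  0.0562]
t 16.3 tcp [ 0.5938 -0.0223  0.1695] turn [ 0.006 -0.008 -0.008] shift cm [ 0.08 -0.5  10.75] open 1.001 F [-0.7  0.1 -0.2]
```

View pics/w11.png

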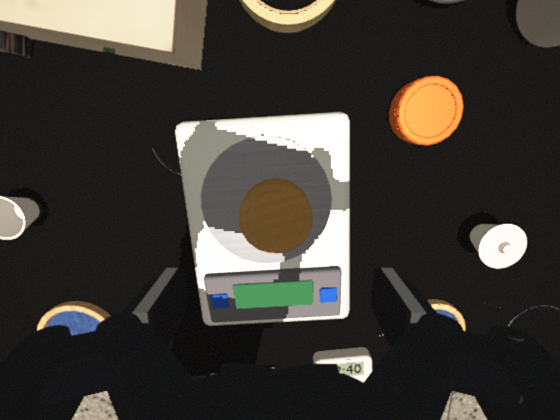

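Emit:
step_arm(rows=[0.006, -0.008, -0.008, 0.15, -0.5, 1, 0, 0, 0, 0, 0, 0, 3, 0, 0, 0, 0, 0, 0, 2.5, 0, 0, 0, 0, 0, 0, 1, 0, 0, 0, 0, 0, 0, 0, 0])

```text
clock: 16.8
tcp_pos: [0.5933, -0.0206, 0.0908]
tool_rot: [-0.0, 1.0, -0.001, -0.001]
wrist_force: [0.1, -0.1, -0.0]
opening: 1.0
```

Run:
```python
from h import *
delta([.596,-.018,.061])
```

```text
t 16.8 tcp [ 0.5933 -0.0206  0.0908] turn [-0.     0.002 -0.003] shift cm [ 0.28 -0.26  2.98] open 1.0 F [ 0.1 -0.1 -0. ]
```

Emit:
step_arm(rows=[0, 0.002, -0.003, 0.25, -0.25, 0.5, 0, 0, 0, 0, 0, 0, 1.2, 0, 0, 0, 0, 0, 0, 1, 0, 0, 0, 0, 0, 0, 0, 0])

```text
clock: 17.2
tcp_pos: [0.5973, -0.0193, 0.0643]
tool_rot: [0.0, 1.0, -0.001, 0.002]
wrist_force: [0.1, -0.9, -0.2]
opening: 0.999
```

Run:
```python
from h import *
shot("w12");delta([.596,-.018,.061])
```

```text
t 17.25 tcp [ 0.5978 -0.0194  0.065 ] turn [ 0.001 -0.005 -0.001] shift cm [-0.18 -0.14  0.4 ] open 1.001 F [-0.  -0.5  0.6]
```

View pics/w12.png

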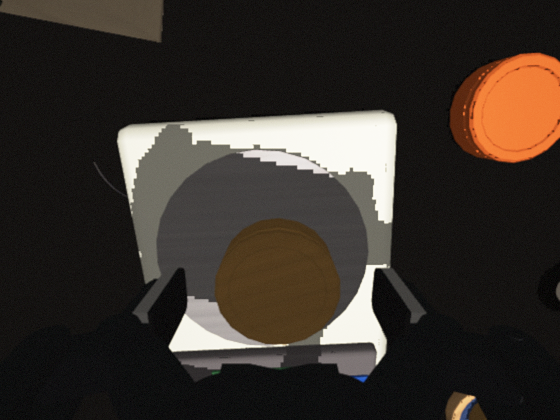

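The large weight is centred between the fingers at (277,281). Going down the last 4 mm and closing.

Emit:
step_arm(rows=[0.001, -0.005, 0, -0.15, -0.1, 0.25, 0, 0, 0, 0, 0, 0, 0.25, 0, 0, 0, 0, 0, 0, 0, 0.2, 0, 0, 0, 0, 0, 0, 0.5, 0, 0, 0, 0, 0, 0, 1, 0, 0, 0, 0, 0, 0, 1, 0, 0, 0, 0, 0, 0, 1])

```text
clock: 17.95
tcp_pos: [0.5977, -0.0185, 0.0616]
tool_rot: [0.0, 1.0, -0.0, 0.001]
wrist_force: [0.5, 0.8, 0.5]
opening: 0.656
```

Run:
```python
from h import *
shot("w13");delta([.596,-.018,.061])
```

```text
t 18.0 tcp [ 0.5978 -0.0185  0.0616] turn [ 0.001 -0.003 -0.001] shift cm [-0.18 -0.05  0.06] open 0.655 F [ 0.5 -0.  -0. ]
```

View pics/w13.png

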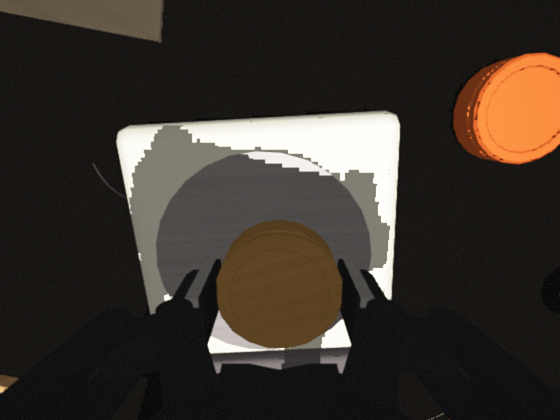

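Emit:
step_arm(rows=[0, 0, 0, 0, 0, -1, 1, 0, 0, 0, 0, 0, -2, 1, 0, 0, 0, 0, 0, -3, 1, 0, 0, 0, -1, -1, -3, 1, 0, 0, 0, -3, -4, 0, 1, 0, 0, 0, -3, -4, 0, 1, 0, 0, 0, -3, -4, 0, 1, 0, 0, 0, -3, -4, 0, 1, 0, 0, 0, -2.5, -4, 0, 1, 0, 0, 0, -1, -1.5, 0, 1, 0, 0, 0, 0, 0, 0, 1])

```text
clock: 19.1
tcp_pos: [0.4221, 0.2119, 0.1534]
tool_rot: [-0.001, 1.0, -0.002, -0.004]
wrist_force: [0.6, -0.2, -4.3]
opening: 0.653
```

Run:
```python
from h import *
shot("w14"); delta([.434,.208,.05]); seats("w14")
im,d,s=load("w14"); C=cloud("wrist",d,s); m=(C[...,2]>s["tcp_pos"][2]+.006)&(C[...,2]<s["tcp_pos"][2]+.026)&(np.hypot(C[...,0]-s["tcp_pos"][0],C[...,1]-s["tcp_pos"][1])<.025)
print("weight top",np.median(C[m],0)-s["tcp_pos"])
```

```text
t 19.15 tcp [0.4228 0.2111 0.1534] turn [-0.002  0.009 -0.005] shift cm [ 1.22  0.32 10.33] open 0.648 F [-0.3  0.1 -3.9]
felt (285, 185) z 0.0062 ellipse c [0.4352 0.2066 0.0062] circ 0.4336 0.2066 diam 0.0739
   rim 1698 z 0.0109 box mid [0.4373 0.207 ] [0.0823 0.0896]
weight top [ 8.26916192e-04 -2.68607502e-05  1.77941588e-02]
```

View pics/w14.png

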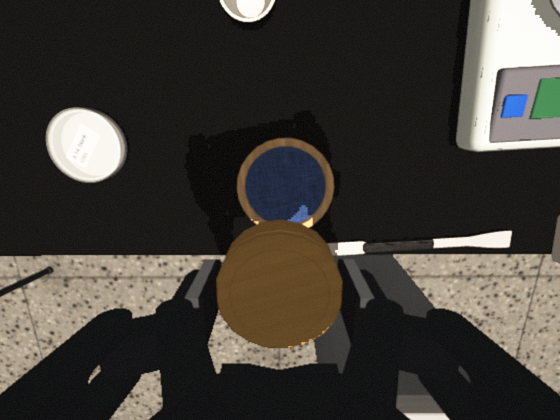

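The large weight is held at (280,285), with the large seat at (285,185) centred on (0.434, 0.207). Going down.

Emit:
step_arm(rows=[-0.002, 0.009, -0.005, 1.1, 0.4, 1, 1, 0, 0, 0, 0, 0, 3, 1, 0, 0, 0, 0, 0, 3.5, 1, 0, 0, 0, 0, 0, 3, 1, 0, 0, 0, 0, 0, 1, 1, 0, 0, 0, 0, 0, 0, 1])

```text
clock: 19.75
tcp_pos: [0.4424, 0.2001, 0.0341]
tool_rot: [0.001, 1.0, -0.003, 0.004]
wrist_force: [0.4, -1.3, -4.4]
opening: 0.654
```

Run:
```python
from h import *
delta([.4335,.2067,.0122])
```

```text
t 19.75 tcp [0.4424 0.2001 0.0341] turn [ 0.003 -0.008 -0.007] shift cm [-0.91 -0.66  2.18] open 0.654 F [ 0.4 -1.3 -4.4]
```

Emit:
step_arm(rows=[0.003, -0.008, -0.007, -0.9, -0.65, 0, 1, 0, 0, 0, 0, 0, 0.5, 1, 0, 0, 0, 0, 0, 0.4, 1, 0, 0, 0, 0, 0, 0, 1])

```text
clock: 20.15
tcp_pos: [0.4368, 0.207, 0.0281]
tool_rot: [-0.001, 1.0, -0.0, 0.003]
wrist_force: [-0.1, -1.2, -3.7]
opening: 0.656
```

Run:
```python
from h import *
delta([.4335,.2067,.0122])
```

```text
t 20.15 tcp [0.4368 0.207  0.0281] turn [-0.002 -0.007 -0.   ] shift cm [-0.34  0.03  1.59] open 0.656 F [-0.1 -1.2 -3.7]
```

Emit:
step_arm(rows=[-0.002, -0.007, 0, -0.3, 0, 0.3, 1, 0, 0, 0, 0, 0, 0.6, 1, 0, 0, 0, 0, 0, 0.3, 1, 0, 0, 0, 0, 0, 0, 1])

```text
clock: 20.55
tcp_pos: [0.4348, 0.2075, 0.0164]
tool_rot: [-0.0, 1.0, 0.0, 0.001]
wrist_force: [-0.4, -0.2, -4.5]
opening: 0.65
```

Run:
```python
from h import *
delta([.4335,.2067,.0122])
```

```text
t 20.55 tcp [0.4348 0.2075 0.0164] turn [-0.    -0.002  0.   ] shift cm [-0.14  0.08  0.42] open 0.65 F [-0.4 -0.2 -4.5]
```

Emit:
step_arm(rows=[0, -0.002, 0, -0.1, 0.05, 0.15, 1, 0, 0, 0, 0, 0, 0.1, 1, 0, 0, 0, 0, 0, 0.1, 1, 0, 0, 0, 0, 0, 0.05, 1])

```text
clock: 20.95
tcp_pos: [0.4338, 0.2069, 0.0121]
tool_rot: [-0.0, 1.0, 0.0, -0.0]
wrist_force: [0.0, 0.8, -4.8]
opening: 0.65
```

Run:
```python
from h import *
delta([.4335,.2067,.0122])
```

```text
t 20.95 tcp [0.4338 0.2069 0.0121] turn [-0.  0.  0.] shift cm [-0.03  0.02 -0.01] open 0.65 F [ 0.   0.8 -4.8]
```

Emit:
step_arm(rows=[0, 0, 0, 0, 0, 0.1, 1, 0, 0, 0, 0, 0, 0.05, 1])

```text
clock: 21.15
tcp_pos: [0.4339, 0.2069, 0.0116]
tool_rot: [0.0, 1.0, 0.0, -0.0]
wrist_force: [-4.8, -1.4, 3.5]
opening: 0.65
```

Contact: the force has gone from -4.8 N to +3.5 N. Releasing.

Emit:
step_arm(rows=[0, 0, 0, 0, 0, 0.03, 0.9, 0, 0, 0, 0, 0, 0, 0.2, 0, 0, 0, 0, 0, 0, 0.1, 0, 0, 0, 0, 0, 0, 0, 0, 0, 0, 0, 0, -1, 0, 0, 0, 0, 0, 0, -3, 0, 0, 0, 0, 0, 0, -4, 0, 0, 0, 0, 0, 0, -5, 0, 0, 0, 0, 0, 0, -2, 0])

```text
clock: 22.05
tcp_pos: [0.4338, 0.2067, 0.1674]
tool_rot: [-0.0, 1.0, -0.0, -0.0]
wrist_force: [-0.3, 1.3, 0.4]
opening: 1.004
```

Run:
```python
from h import *
shot("w15");delta([.55,-.232,.16])
im,d,s=load("w15"); C=cloud("wrist",d,s); g=(np.hypot(C[...,0]-.4335,C[...,1]-.2067)<.022)&(C[...,2]<.06)
P=C[g]; A=np.c_[P[:,:2]-P[:,:2].mean(0),np.ones(len(P))]; print("top plane slopes,z",np.linalg.lstsq(A,P[:,2],rcond=None)[0].round(4))
```

```text
t 22.1 tcp [0.435  0.207  0.1694] turn [-0.001 -0.002  0.   ] shift cm [11.5  43.9   0.94] open 0.999 F [2.2 0.2 2.4]
top plane slopes,z [ 0.0058 -0.0021  0.0292]
```

View pics/w15.png

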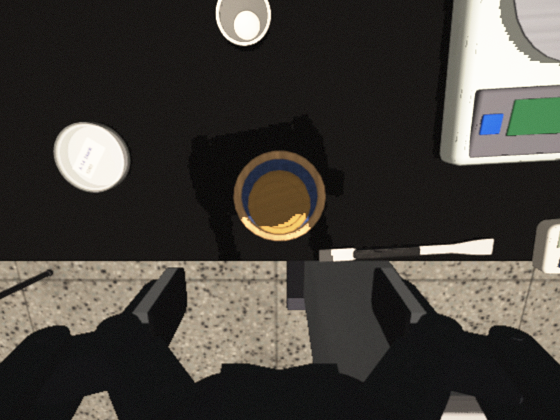

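The large weight lies flat in its seat at (280,200), with its top face level to 0.3° and at z = 0.029. The open crucible at (245,18) is untouched. Next I'll look at the empty pan on the way to the lidded crucible.

Emit:
step_arm(rows=[0, 0, 0, 2, 3.5, 0, 0, 0, 0, 0, 2.5, 4, 0, 0, 0, 0, 0, 2.5, 4, 0, 0, 0, 0, 0, 2.5, 4, 0, 0, 0, 0, 0, 2.5, 4, 0, 0, 0, 0, 0, 1, 3, 0, 0, 0, 0, 0, 0, 0, 0, 0, 0, 0, 0, 0, 0, 0, 0])

```text
clock: 22.9
tcp_pos: [0.5721, -0.0255, 0.1761]
tool_rot: [-0.001, 1.0, 0.002, 0.007]
wrist_force: [-0.1, 0.7, -0.5]
opening: 1.002
```

Run:
```python
from h import *
im,d,s=shot("w16"); print(s); C=cloud("wrist",d,s)
g=(np.hypot(C[...,0]-.6,C[...,1]+.01)<.075)&(C[...,2]>.053)&(C[...,2]<.06)
m=cv2.morphologyEx(g.astype(np.uint8),cv2.MORPH_OPEN,np.ones((3,3)))
c=max(cv2.findContours(m,cv2.RETR_EXTERNAL,cv2.CHAIN_APPROX_NONE)[0],key=cv2.contourArea); z=np.median(C[m>0][:,2])
(x,y),ab,_=cv2.fitEllipse(c); p=np.array([onplane("wrist",*q[0],z,s)[:2] for q in c],np.float32); print((x,y),ab,z,onplane("wrist",x,y,z,s).round(4),cv2.minEnclosingCircle(p))
lid("w16",.553,-.232); delta([.55,-.232,.16])
```

```text
{'tcp_pos': array([ 0.5721106 , -0.02545403,  0.17614662]), 'tool_rot': array([-7.73763608e-04,  9.99970966e-01,  1.79380721e-03,  7.36546454e-03])}
(260.95477294921875, 171.36373901367188) (128.612060546875, 130.60665893554688) 0.05624193494181334 [ 0.6054 -0.0102  0.0562] ((0.6023716330528259, -0.010188010521233082), 0.054997626692056656)
lid (498, 224) (41.37790298461914, 50.53902053833008) z 0.036 max 0.0426 [ 0.5539 -0.2314  0.036 ]
t 22.95 tcp [ 0.5721 -0.0253  0.1762] turn [-0.001 -0.015  0.004] shift cm [-2.32 20.66  1.57] open 1.0 F [-0.4 -0.4  0.3]
```

View pics/w16.png

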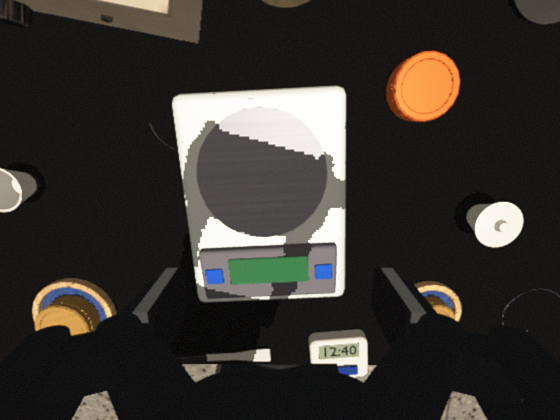

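Run:
```python
from h import *
from scipy.optimize import least_squares
for n in ("w16","w11"):
    im,d,s=load(n); C=cloud("wrist",d,s)
    g=(np.hypot(C[...,0]-.604,C[...,1]+.01)<.075)&(C[...,2]>.053)&(C[...,2]<.06)
    m=cv2.morphologyEx(g.astype(np.uint8),cv2.MORPH_OPEN,np.ones((3,3)))
    c=max(cv2.findContours(m,cv2.RETR_EXTERNAL,cv2.CHAIN_APPROX_NONE)[0],key=cv2.contourArea)
    p=np.array([onplane("wrist",*q[0],.0562,s)[:2] for q in c])
    r=least_squares(lambda a:np.hypot(p[:,0]-a[0],p[:,1]-a[1])-a[2],[.604,-.01,.055],loss="soft_l1",f_scale=.0005); print(n,r.x.round(4),np.abs(r.fun).mean())
    print(p.min(0).round(4),p.max(0).round(4))
# top view: pan outline
T=cloud("top",np.load("pics/top0.npy"));
```

```text
w16 [ 0.6024 -0.0102  0.0544] 0.00021911877349753588
[ 0.548  -0.0648] [0.6565 0.0446]
w11 [ 0.6024 -0.0103  0.0543] 0.00022729139661766272
[ 0.5482 -0.0645] [0.6568 0.0442]
```

The pan centre, by a circle fit with residual 0.2 mm, is (0.6024, -0.0102), z = 0.0562. The pan is empty. The lidded crucible stands at (500,224), about (0.553, -0.232). Moving there.

Emit:
step_arm(rows=[-0.001, -0.015, 0.004, -0.5, 3, 0, 0, 0, 0, 0, -0.4, 4.5, 0, 0, 0, 0, 0, -0.4, 4.5, 0, 0, 0, 0, 0, -0.4, 4.5, 0, 0, 0, 0, 0, -0.2, 3.5, 1, 0, 0, 0, 0, 0, 0.5, 2, 0, 0, 0, 0, 0, 0, 0, 0, 0, 0, 0, 0, 0, 0, 0])

```text
clock: 23.75
tcp_pos: [0.5533, -0.2244, 0.1469]
tool_rot: [-0.001, 1.0, 0.009, 0.0]
wrist_force: [0.1, 0.2, -0.1]
opening: 1.001
```

Run:
```python
from h import *
shot("w17"); lid("w17",.553,-.232); delta([.553,-.232,.08])
```

```text
lid (289, 210) (50.47832107543945, 52.491554260253906) z 0.0361 max 0.0427 [ 0.554  -0.2326  0.0361]
t 23.8 tcp [ 0.5531 -0.2239  0.1466] turn [-0.002 -0.     0.018] shift cm [-0.03  0.82  6.66] open 0.996 F [ 0.1  0.4 -1.5]
```

View pics/w17.png

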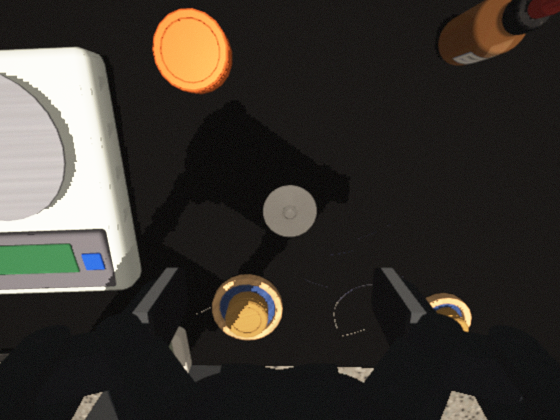

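The lidded crucible is confirmed at (290,211), with its knob visible, between the fingers. Going down.

Emit:
step_arm(rows=[-0.002, 0, 0.018, 0, 0.85, 1, 0, 0, 0, 0, 0, 0, 3.5, 0, 0, 0, 0, 0, 0, 3.5, 0, 0, 0, 0, 0, 0, 2, 0, 0, 0, 0, 0, 0, 0, 0])

```text
clock: 24.3
tcp_pos: [0.5574, -0.2308, 0.0471]
tool_rot: [0.002, 1.0, 0.001, 0.004]
wrist_force: [-0.5, 1.1, -0.9]
opening: 0.999
```

Run:
```python
from h import *
shot("w18"); delta([.5535,-.2326,.011])
```

```text
t 24.35 tcp [ 0.5582 -0.2314  0.0486] turn [ 0.006 -0.009  0.003] shift cm [-0.5   0.1   3.76] open 0.999 F [ 0.9 -0.1 -1.2]
```

View pics/w18.png

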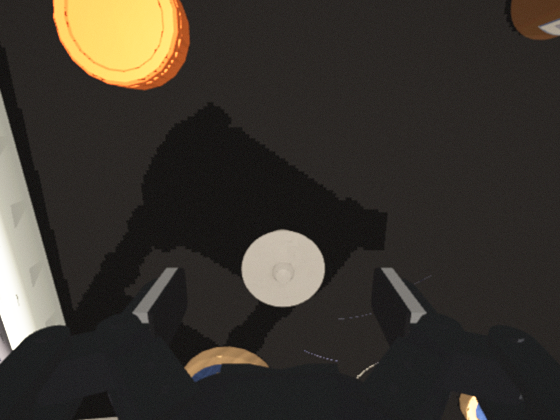

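The lid is centred between the fingers at (284,268).

Emit:
step_arm(rows=[0.006, -0.009, 0.003, -0.5, 0.1, 0.5, 0.1, 0, 0, 0, 0, 0, 1.5, 0.2, 0, 0, 0, 0, 0, 1.2, 0.3, 0, 0, 0, 0, 0, 0, 0.3])

```text
clock: 24.75
tcp_pos: [0.556, -0.2341, 0.0188]
tool_rot: [0.002, 1.0, 0.0, 0.003]
wrist_force: [0.2, 0.2, -0.0]
opening: 0.696
```

Run:
```python
from h import *
delta([.5535,-.2326,.011])
```

```text
t 24.75 tcp [ 0.556  -0.2341  0.0188] turn [ 0.004 -0.006  0.   ] shift cm [-0.25 -0.15  0.78] open 0.696 F [ 0.2  0.2 -0. ]
```

Emit:
step_arm(rows=[0.004, -0.006, 0, -0.25, -0.15, 0.3, 0.35, 0, 0, 0, 0, 0, 0.3, 0.35, 0, 0, 0, 0, 0, 0.15, 0.4, 0, 0, 0, 0, 0, 0, 0.45, 0, 0, 0, 0, 0, 0, 0.5, 0, 0, 0, 0, 0, 0, 0.6, 0, 0, 0, 0, 0, 0, 1, 0, 0, 0, 0, 0, 0, 1])

```text
clock: 25.55
tcp_pos: [0.5546, -0.2333, 0.0124]
tool_rot: [0.001, 1.0, 0.0, 0.001]
wrist_force: [-0.1, -0.2, 0.2]
opening: 0.445
```

Run:
```python
from h import *
shot("w19"); delta([.5535,-.2326,.011])
```

```text
t 25.6 tcp [ 0.5546 -0.2333  0.0123] turn [ 0.002 -0.002  0.   ] shift cm [-0.11 -0.07  0.13] open 0.442 F [-0.2 -0.3 -0. ]
```

View pics/w19.png

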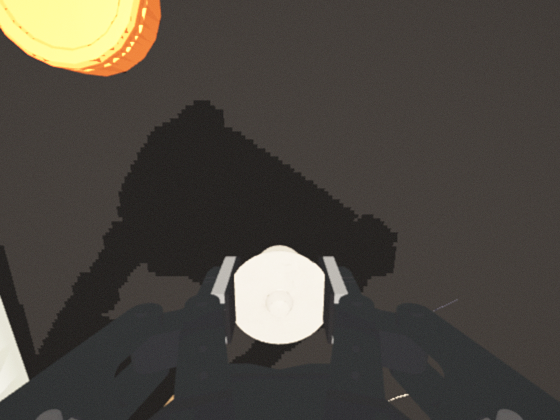

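It is gripped at (280,290). Lift, then check that it hangs upright.

Emit:
step_arm(rows=[0, 0, 0, 0, 0, -0.5, 1, 0, 0, 0, 0, 0, -1.5, 1, 0, 0, 0, 0, 0, -3, 1, 0, 0, 0, 0, 0, -4, 1, 0, 0, 0, 0, 0, -3, 1, 0, 0, 0, 0, 0, 0, 1])

```text
clock: 26.2
tcp_pos: [0.5538, -0.2328, 0.1402]
tool_rot: [0.001, 1.0, 0.0, 0.001]
wrist_force: [1.4, -0.2, 0.4]
opening: 0.444
```

```bash
cat >> h.py <<'E'
def held(n):
    im,d,s=load(n); C=cloud("wrist",d,s)-s["tcp_pos"]
    g=(np.hypot(C[...,0],C[...,1])<.024)&(C[...,2]>.014)&(C[...,2]<.04)
    hsv=cv2.cvtColor(im,cv2.COLOR_BGR2HSV); g&=(hsv[...,1]<80)&(hsv[...,2]>110)
    P=C[g]; r=np.hypot(*(P[:,:2]-np.median(P[:,:2],0)).T); Q=P[(r>.007)&(r<.015)]
    A=np.c_[Q[:,:2],np.ones(len(Q))]; k=np.linalg.lstsq(A,Q[:,2],rcond=None)[0]
    print("held: n",len(Q),"mid",((P.min(0)+P.max(0))/2).round(4),"min",P.min(0).round(4),"max",P.max(0).round(4),"slope",k.round(4))
E
python3 - <<'E'
from h import *
shot("w20"); delta([.602,-.0102,.14]); held("w19"); held("w20");
E
```

```text
t 26.25 tcp [ 0.553  -0.2322  0.1382] turn [-0.  0.  0.] shift cm [  4.9  -22.2   -0.18] open 0.442 F [ 0.5  0.  -0.3]
held: n 2613 mid [-0.0011  0.0001  0.0272] min [-0.0237 -0.0222  0.0146] max [0.0215 0.0223 0.0399] slope [-0.0333  0.0013  0.0246]
held: n 2605 mid [-0.0011 -0.0001  0.0268] min [-0.0237 -0.019   0.0214] max [0.0214 0.0188 0.0321] slope [-0.0302  0.0017  0.0245]
```

View pics/w20.png

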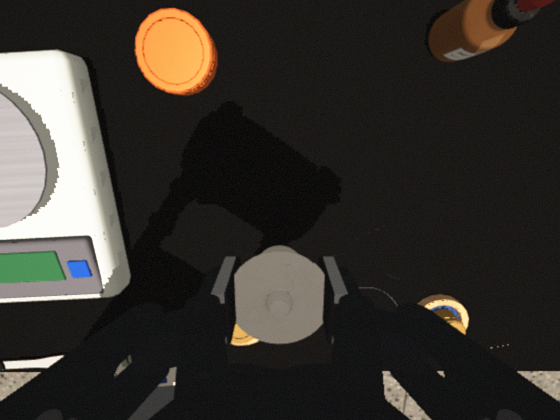

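It is held upright: the lid slope reads 2° before and after the lift, so the grip did not tilt it. Carrying it to the pan.

Emit:
step_arm(rows=[0, 0, 0, 0.5, -3, 0, 1, 0, 0, 0, 0.8, -4, 0, 1, 0, 0, 0, 1, -4, 0, 1, 0, 0, 0, 1, -4, 0, 1, 0, 0, 0, 1, -4, 0, 1, 0, 0, 0, 0.5, -2, 0, 1, 0, 0, 0, 0, 0, 0, 1, 0, 0, 0, 0, 0, 0, 1])

```text
clock: 27.05
tcp_pos: [0.5968, -0.0142, 0.1312]
tool_rot: [-0.002, 1.0, -0.001, -0.006]
wrist_force: [-0.1, -0.8, -0.9]
opening: 0.444
```

Run:
```python
from h import *
delta([.603,-.0102,.0685])
```

```text
t 27.05 tcp [ 0.5968 -0.0142  0.1312] turn [-0.003  0.013 -0.003] shift cm [ 0.7  -0.38  6.26] open 0.444 F [-0.1 -0.8 -0.9]
```

Emit:
step_arm(rows=[-0.003, 0.013, -0.003, 0.65, -0.4, 1, 1, 0, 0, 0, 0, 0, 2, 1, 0, 0, 0, 0, 0, 1, 1, 0, 0, 0, 0, 0, 0, 1])

```text
clock: 27.45
tcp_pos: [0.6018, -0.0143, 0.0885]
tool_rot: [0.0, 1.0, -0.002, -0.001]
wrist_force: [-0.7, -0.1, 0.2]
opening: 0.445
```

Run:
```python
from h import *
shot("w21"); held("w21"); delta([.603,-.0102,.0685])
```

```text
held: n 2609 mid [-0.001  -0.0001  0.0291] min [-0.0237 -0.0221  0.0183] max [0.0217 0.0218 0.04  ] slope [-0.0341 -0.0007  0.0245]
t 27.5 tcp [ 0.6021 -0.0144  0.0892] turn [ 0.001  0.002 -0.004] shift cm [ 0.09 -0.42  2.07] open 0.442 F [-0.6 -1.1 -0.9]
```

View pics/w21.png

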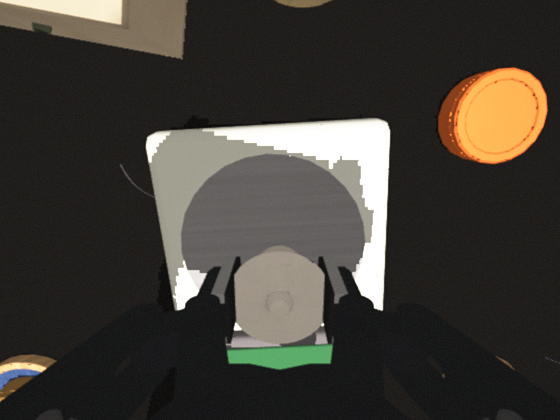

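The crucible at (280,295) hangs over the pan, about 4 mm off in y. I'll correct that while going down.

Emit:
step_arm(rows=[0.001, 0.002, -0.004, 0.1, -0.4, 0.3, 1, 0, 0, 0, 0, 0, 0.7, 1, 0, 0, 0, 0, 0, 0.4, 1, 0, 0, 0, 0, 0, 0, 1])

```text
clock: 27.9
tcp_pos: [0.6046, -0.0114, 0.0764]
tool_rot: [0.0, 1.0, -0.001, 0.002]
wrist_force: [-0.5, 0.8, -1.4]
opening: 0.444
```

Run:
```python
from h import *
delta([.603,-.0102,.0685])
```

```text
t 27.9 tcp [ 0.6046 -0.0114  0.0764] turn [ 0.001 -0.004 -0.001] shift cm [-0.16 -0.12  0.79] open 0.444 F [-0.5  0.8 -1.4]
```

Emit:
step_arm(rows=[0.001, -0.004, -0.001, -0.15, -0.1, 0.25, 1, 0, 0, 0, 0, 0, 0.25, 1, 0, 0, 0, 0, 0, 0.1, 1, 0, 0, 0, 0, 0, 0, 1])

```text
clock: 28.3
tcp_pos: [0.6033, -0.0102, 0.0703]
tool_rot: [-0.0, 1.0, 0.0, 0.0]
wrist_force: [0.4, -0.3, -1.4]
opening: 0.44
```

Run:
```python
from h import *
delta([.603,-.0102,.0685])
```

```text
t 28.3 tcp [ 0.6033 -0.0102  0.0703] turn [-0. -0.  0.] shift cm [-0.03 -0.    0.18] open 0.44 F [ 0.4 -0.3 -1.4]
```

Emit:
step_arm(rows=[0, 0, 0, 0, 0, 0.1, 1, 0, 0, 0, 0, 0, 0.1, 1, 0, 0, 0, 0, 0, 0.05, 1])

```text
clock: 28.6
tcp_pos: [0.6036, -0.0103, 0.0681]
tool_rot: [-0.0, 1.0, 0.0, 0.001]
wrist_force: [-1.2, -0.1, 2.6]
opening: 0.441
```

Emit:
step_arm(rows=[0, 0, 0, 0, 0, 0.08, 1])

```text
clock: 28.7
tcp_pos: [0.604, -0.0103, 0.0681]
tool_rot: [-0.0, 1.0, 0.0, 0.001]
wrist_force: [-1.7, 1.5, 7.9]
opening: 0.444
```

Contact at z = 0.068 with 3 to 8 N. Opening gradually.

Emit:
step_arm(rows=[0, 0, 0, 0, 0, 0, 0.53, 0, 0, 0, 0, 0, 0, 0.5, 0, 0, 0, 0, 0, 0, 0.4, 0, 0, 0, 0, 0, 0, 0.2, 0, 0, 0, 0, 0, 0, 0])

```text
clock: 29.2
tcp_pos: [0.6041, -0.0104, 0.068]
tool_rot: [0.0, 1.0, 0.0, 0.001]
wrist_force: [0.3, 0.5, -0.7]
opening: 0.911
```

Run:
```python
from h import *
shot("w22"); held("w22"); delta([.603,-.0102,.0685])
```

```text
held: n 2597 mid [-0.0011  0.0002  0.0268] min [-0.0238 -0.0222  0.0215] max [0.0217 0.0225 0.0321] slope [-0.0214  0.0019  0.0247]
t 29.25 tcp [ 0.6041 -0.0104  0.0679] turn [ 0.    -0.002  0.   ] shift cm [-0.11 -0.02 -0.06] open 0.988 F [ 0.3 -0.7  0.9]
```

View pics/w22.png

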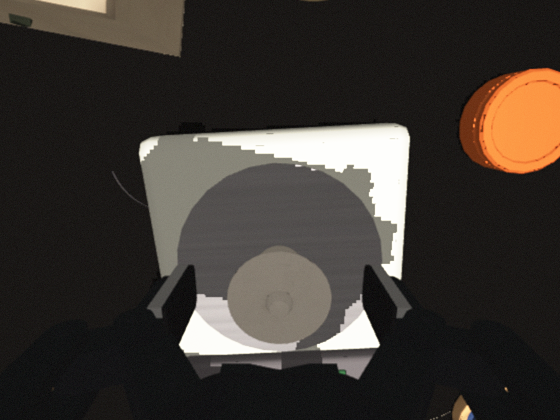

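The crucible stands free on the pan at (280,297). Retreating upward and checking everything.

Emit:
step_arm(rows=[0, 0, 0, 0, 0, -1, 0, 0, 0, 0, 0, 0, -3, 0, 0, 0, 0, 0, 0, -4, 0, 0, 0, 0, 0, 0, -4, 0, 0, 0, 0, -2, 0, -4, 0, 0, 0, 0, -3, 0, -3, 0, 0, 0, 0, -3, 0, -2, 0, 0, 0, 0, -3, 0, 0, 0, 0, 0, 0, 0, 0, 0, 0])

```text
clock: 30.15
tcp_pos: [0.4899, -0.0104, 0.2924]
tool_rot: [0.001, 1.0, 0.0, 0.003]
wrist_force: [0.0, -0.6, -0.7]
opening: 1.0
```

Run:
```python
from h import *
from scipy.optimize import least_squares
im,d,s=shot("w23"); delta([.5,0,.2]); C=cloud("wrist",d,s)
def fit(n,xy,rad,lo,hi,z):
    g=(np.hypot(C[...,0]-xy[0],C[...,1]-xy[1])<rad)&(C[...,2]>lo)&(C[...,2]<hi); m=cv2.morphologyEx(g.astype(np.uint8),cv2.MORPH_OPEN,np.ones((3,3)))
    c=max(cv2.findContours(m,cv2.RETR_EXTERNAL,cv2.CHAIN_APPROX_NONE)[0],key=cv2.contourArea)
    p=np.array([onplane("wrist",*q[0],z,s)[:2] for q in c]); r=least_squares(lambda a:np.hypot(p[:,0]-a[0],p[:,1]-a[1])-a[2],[*xy,.02],loss="soft_l1",f_scale=.0005); print(n,r.x.round(4),"z",np.median(C[m>0][:,2]).round(4),np.percentile(C[m>0][:,2],99).round(4))
fit("pan",(.602,-.01),.08,.053,.06,.0562); fit("lid",(.602,-.01),.05,.088,.11,.0925)
sc,_=vision.read_camera("scene"); tp,_=vision.read_camera("top"); cv2.imwrite("pics/s2.png",sc); cv2.imwrite("pics/t2.png",tp)
```

```text
t 30.2 tcp [ 0.4917 -0.0107  0.2931] turn [ 0.003 -0.009  0.   ] shift cm [ 0.75 -1.1   9.32] open 0.999 F [ 0.2 -0.5  0.6]
pan [ 0.6025 -0.0101  0.0543] z 0.0563 0.0582
lid [ 0.6031 -0.0101  0.0219] z 0.0923 0.099
```

Run:
```python
import cv2,numpy as np
w=cv2.imread("pics/w23.png"); s=cv2.imread("pics/s2.png"); t=cv2.imread("pics/t2.png")
a=cv2.resize(s[160:310,190:410],(396,270),interpolation=cv2.INTER_CUBIC); b=cv2.resize(t[150:290,190:460],(396,270),interpolation=cv2.INTER_CUBIC)
cv2.imwrite("pics/fin.png",np.vstack([np.hstack([a,b]),np.hstack([cv2.resize(w,(396,297)),np.zeros((297,396,3),np.uint8)])]))
```

```text
(no output)
```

View pics/fin.png

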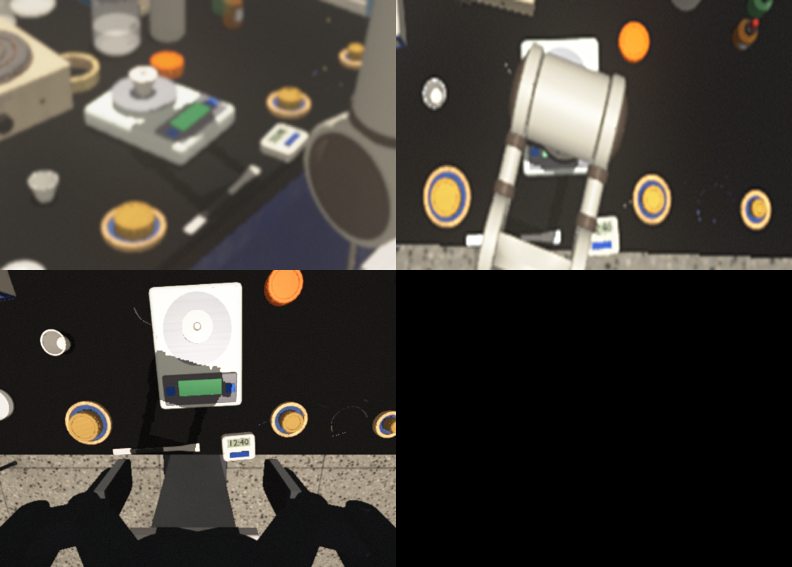

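All is in place. In the scene crop the crucible stands on the pan at (145,80), and the top crop shows each weight inside its own seat. The arm is clear.

Emit:
step_arm(rows=[0, 0, 0, 0, 0, 0, 0, 0, 0, 0, 0, 0, 0, 0, 0, 0, 0, 0, 0, 0, 0])

```text
clock: 30.6
tcp_pos: [0.4939, -0.0109, 0.2905]
tool_rot: [0.001, 1.0, 0.0, 0.002]
wrist_force: [-0.7, -0.2, -0.9]
opening: 1.0
```

```bash
python3 -c "
from station import arm
print(arm.finish_job())"
```

```text
the job is handed in; nothing more can be done
None
```

I put the small, medium and large weights each into its own seat, then stood the lidded crucible on the empty pan. The job was handed in at about 31 s; no verdict came back.

- **Last checks:** the lid's centre measured 0.6 mm from the pan's centre, with the knob's top at z = 0.099 m, as expected for an upright crucible. All three views showed each weight inside its own seat. The large weight's top was level to about 0.3°. The open crucible was never touched.
- **Small weight:** the first grip was too shallow, so I opened, went down 6 mm and gripped again before lifting. At its seat the force gave no clear contact signal. I released it because the tool stopped at the expected floor height, and it lay flat afterwards.
- **Medium weight:** it met the seat floor with a brief 14 N.
- **Disagreement between cameras:** the top camera differed from the wrist camera by about 4 to 6 mm at the stack, so I went by the wrist views.

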